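Seat and hold the relief casts on the pinned board and touch off their test points

ROBOT

A 6-joint arm with a two-finger parallel gripper is mounted at the origin on a cart in front of the work surface, level with it; the furniture and walls round the work are solid. World frame = base frame: x ahead of the robot, y to its left, z up, the work surface at z = 0. Lengths are in m, angles in rad, forces in N, time in s.
With the tool pointing down it reaches from about 0.35 to 0.975 m from the base axis. Payload 4.9 kg.
Tool frame: the origin (TCP) lies between the finger pads; the fingertips stand 22 mm ahead of it and the grasp point (between the pads) lies 3 mm ahead of it; z points along the fingers, y is the line along which they close (so a half turn about z gives the same grasp; the last joint's range is limited). The gripper opens to 85 mm and grips with 20 to 120 N. Pads are 22 mm wide; open, the fingers measure 114 mm over their backs; the gripper's body (76 mm by 85 mm) begins 54 mm behind the grasp point. The pads swing forward as they close: fully open they stand 13 mm farther back than shut.
Start: joints at [-1.345, 0.053, 1.613, -0, 1.476, -0.119], TCP at [0.211, -0.588, 0.253] pointing down, gripper open.
Joint ranges: [-3.01, 3.01], [-1.01, 2.22], [0.06, 2.58], [-1.02, 4.17], [0.09, 2.62], [-3.14, 3.14]. Speed limits (rad/s): [2.57, 2.57, 3.14, 3.14, 3.14, 3.14].

INTERFACE

Orientations are given as a unit quaternion [w, x, y, z].
In Python, from plant import state, grab_frame, get_calibration, job_done, recognise, regions_of gives the robot as it stands.
- The arm moves only by the tool apply_moves, never from a script. Its argument "targets" is a list of rows, each an object with "translation": the shift along the tool's x, y, z normalised to -1 to 1, where 1 is 100 mm, a list of three; "twist": the turn about the tool's z normalised to -1 to 1, where 1 is 0.1 rad; "hand": the opening, from 0 (shut) to 1 (fully open). A call has 1 to 8 rows; each row shifts and turns the commanded pose from where the row before left it, along the tool's axes as they then stand; what a row does not reach is not made up. A row lasts 1/10 s, in which the tool goes at most 50 mm and 8.59 degrees, less where a joint would pass 70% of its speed; a pose out of reach is approached as far as the arm can. A call with a number of a shift or a turn outside -1 to 1 is refused whole. A call with a gripper value outside its range is refused whole. The fingers move at their own pace and stop on an object; the grip force is fixed at half the most. Time passes only in rows, so rows that do not move let the fingers close. It gives the time, the measured TCP pose, the force, the opening and the grip force at its end, in the units of the state.
- state(): the state, without advancing time (a new reading comes with each control period).
- grab_frame(name): name is "side" or "top" or "wrist"; returns the picture (480x640x3 uint8, red, green, blue); there is no depth.
- get_calibration(name): a dict with "camera_matrix" (3x3 intrinsics, pixels), "pose" (4x4, takes a point from camera to world coordinates). Camera axes: x right, y up, looking along -z (the intrinsics and any distortion apply to the point x, -y, -z); pixel columns grow to the right and rows downward; lengths in m; the calibration is good to about 2 mm. A picture is of the moment at which its call begins: read the wrist's pose just before it. get_calibration takes no time and is no camera call; for the wrist camera it gives the pose at the moment of the call.
- job_done(): hands the job in; it is judged then, once.
Trained networks look in the newest picture that a camera, given by its name, has taken for a name from the list of things; names that differ only in an ending like _2 or _b are one class to them, and where a whole thing is asked for, a point or a joint stands for the part that bears it (a point fixed in the world has none). Each returns a list of dicts, best first, with "score" (0 to 1); they miss things now and then, are a little off and sometimes report something else, mostly with a low value. They report only what shows in the picture. A call takes as long as a camera call. They do not tell look-alikes from the thing itself.
- recognise(camera, query): "point" ([x, y, z] in m, in world coordinates, good to about 4 mm: the middle of the surface that is visible of it).
- regions_of(camera, query): "pixels" (480x640 bool, what is visible of it).
The state is a dict: "time": time; "joint_pos": joint angles; "joint_vel": joint speeds; "joint_efforts": joint torques, N m; "tool_pos": TCP position; "tool_rot": TCP orientation; "contact_force": force on the tool from outside, world axes, zero at the start; "ft_torque": the same for the moment, N m; "gripper_width": opening from 0.0 (shut) to 1.0 (fully open); "grasp_force": force on a finger pad.
Only numpy, scipy, OpenCV 4.12 (cv2) and the standard library are available. Lean on these libraries where they do the work, as an engineer would, in place of code of your own. Each camera call takes 0.05 s, during which the arm holds its last target. There are 200 camera calls.

TASK

Two or three framed plaster casts lie loosely on the pinned board: nudge each one back against the fence and along it until its hole drops over its pin and it lies flat, and turn its brass button fully over its frame to hold it. Then take the stylus from its rest and touch its tip gently on the brass points of the casts, one cast after the other from left to right as the robot sees them and on each cast the back point before the front one, as the readings are stored in that order. Finally stand the stylus back in its rest, leaving the casts seated and held and the things around undisturbed.

Things in the scene. Friction and masses are not known exactly. Their poses are not given: they have to be found in the camera images.
- board: Plywood board fixed on the worktop, 150 (x) x 400 (y) x 15 mm, origin under its centre, x pointing away from the robot, z up. An aluminium fence along its back stands 26 mm above the board, front face at x = +60 mm. Three fixed steel pins stand on it in a row along y, 130 mm apart, one for each cast; red lines on the front edge mark the pins' y.
- pin_left (a point): Top of the left pin (y = +130 mm, x = -17 mm on the board): 10 mm thick, 7 mm high, chamfered top. Its top is 22 mm above the board's underside.
- pin_middle (a point): Top of the middle pin (y = 0 mm, x = -17 mm on the board): 10 mm thick, 7 mm high, chamfered top. Its top is 22 mm above the board's underside.
- pin_right (a point): Top of the right pin (y = -130 mm, x = -17 mm on the board): 10 mm thick, 7 mm high, chamfered top. Its top is 22 mm above the board's underside.
- button_left (a joint): Brass turn button on the fence top, level with the left pin (pivot at x = +66 mm on the board): 0 = parked along the fence towards +y, 1.57 = fully over the back frame of the left cast, pointing at the robot (seen from above it turns anticlockwise); stays where it is left. Arm 11 mm wide, reaching 28 mm from the pivot, about 1.5 mm above the frame of a seated cast.
- knob_left (a point): Middle of the left button's upright black knob, 9 mm thick and 18 mm tall, 18 mm from the pivot.
- button_middle (a joint): Brass turn button on the fence top, level with the middle pin (pivot at x = +66 mm on the board): 0 = parked along the fence towards +y, 1.57 = fully over the back frame of the middle cast, pointing at the robot (seen from above it turns anticlockwise); stays where it is left. Arm 11 mm wide, reaching 28 mm from the pivot, about 1.5 mm above the frame of a seated cast.
- knob_middle (a point): Middle of the middle button's upright black knob, 9 mm thick and 18 mm tall, 18 mm from the pivot.
- button_right (a joint): Brass turn button on the fence top, level with the right pin (pivot at x = +66 mm on the board): 0 = parked along the fence towards +y, 1.57 = fully over the back frame of the right cast, pointing at the robot (seen from above it turns anticlockwise); stays where it is left. Arm 11 mm wide, reaching 28 mm from the pivot, about 1.5 mm above the frame of a seated cast.
- knob_right (a point): Middle of the right button's upright black knob, 9 mm thick and 18 mm tall, 18 mm from the pivot.
- hole_left (a point): The left plaster cast (a rosette; absent in some runs): tray 110 (x) x 96 (y) x 26 mm, 0.35 kg. This point: centre of its 15 mm through hole at the underside, on the centre line, 76 mm from the back edge; x points to that edge. Base 10 mm thick, relief to 3 mm above it; frame 9 mm wide, 16 mm above the base. Starts tilted on top of the pin; slides when pushed by its frame; drops 7 mm over the pin.
- point_left_back (a point): Top of the back brass test point of the left cast: a tack head 9 mm across standing 2 mm above the field (12 mm above the cast's underside), with a blue ring round it.
- point_left_front (a point): Top of the front brass test point of the left cast: a tack head 9 mm across standing 2 mm above the field (12 mm above the cast's underside), with a blue ring round it.
- hole_middle (a point): The middle plaster cast (a leaf; absent in some runs): tray 110 (x) x 96 (y) x 26 mm, 0.35 kg. This point: centre of its 15 mm through hole at the underside, on the centre line, 76 mm from the back edge; x points to that edge. Base 10 mm thick, relief to 3 mm above it; frame 9 mm wide, 16 mm above the base. Starts tilted on top of the pin; slides when pushed by its frame; drops 7 mm over the pin.
- point_middle_back (a point): Top of the back brass test point of the middle cast: a tack head 9 mm across standing 2 mm above the field (12 mm above the cast's underside), with a blue ring round it.
- point_middle_front (a point): Top of the front brass test point of the middle cast: a tack head 9 mm across standing 2 mm above the field (12 mm above the cast's underside), with a blue ring round it.
- hole_right (a point): The right plaster cast (a fan-shaped shell; absent in some runs): tray 110 (x) x 96 (y) x 26 mm, 0.35 kg. This point: centre of its 15 mm through hole at the underside, on the centre line, 76 mm from the back edge; x points to that edge. Base 10 mm thick, relief to 3 mm above it; frame 9 mm wide, 16 mm above the base. Starts tilted on top of the pin; slides when pushed by its frame; drops 7 mm over the pin.
- point_right_back (a point): Top of the back brass test point of the right cast: a tack head 9 mm across standing 2 mm above the field (12 mm above the cast's underside), with a blue ring round it.
- point_right_front (a point): Top of the front brass test point of the right cast: a tack head 9 mm across standing 2 mm above the field (12 mm above the cast's underside), with a blue ring round it.
- stylus_grip (a point): Middle of the handle of the cordless stylus, which stands upright in its rest: handle 18 x 18 mm square and 60 mm long, plastic, with a black collar 36 mm across and 6 mm thick under it, a steel shank up to 14 mm thick and a thin needle below. This point lies 100 mm above the tip and 36 mm above the collar's underside; z runs from the tip up the handle, x and y are square to the handle's sides.
- stylus_tip (a point): Tip of the stylus: a ball 4.4 mm across on a needle 3 mm thick; 100 mm below the handle's middle.
- rest_top (a point): Centre of the top of the stylus rest, a fixed grey tube 50 mm across and 78 mm high on a round foot 80 mm across, open at the top, bore 24 mm; the stylus hangs in the bore with its collar flat on the top.
- wedge: Wooden wedge, 94 x 58 x 24 mm, lying behind the board; not part of the job.
There are look-alikes about, which are no part of the job. There is more than one size of the part that bears stylus_grip; the job needs the larger.

How it is judged:
On the way, in this order (a step that is already met when the one before it is completed fails the run):
1. every cast on the board sits on its pin, flat and square to the fence, with its turn button over its frame (horizontal distance between hole_left and pin_left below 0.005 m and z of each of hole_left, hole_middle, hole_right in the frame of board below 0.0175 m and angle between each of hole_left, hole_middle, hole_right's own z axis and vertical below 0.03 rad and angle between the x axis of each of hole_left, hole_middle, hole_right and the x axis of board, either way round below 0.1 rad and horizontal distance between hole_middle and pin_middle below 0.005 m and horizontal distance between hole_right and pin_right below 0.005 m and x of knob_left in the frame of hole_left below 0.071 m and x of knob_middle in the frame of hole_middle below 0.071 m and x of knob_right in the frame of hole_right below 0.071 m), for 0.3 s.
2. stylus tip on the back brass point of the left cast, which sits on its pin (distance between stylus_tip and point_left_back below 0.005 m and contact force between stylus and cast_left above 0.3 N and horizontal distance between hole_left and pin_left below 0.005 m and z of hole_left in the frame of board below 0.0175 m and angle between hole_left's own z axis and vertical below 0.03 rad and angle between the x axis of hole_left and the x axis of board, either way round below 0.1 rad), for 0.1 s.
3. stylus tip on the front brass point of the left cast, which sits on its pin (distance between stylus_tip and point_left_front below 0.005 m and contact force between stylus and cast_left above 0.3 N and horizontal distance between hole_left and pin_left below 0.005 m and z of hole_left in the frame of board below 0.0175 m and angle between hole_left's own z axis and vertical below 0.03 rad and angle between the x axis of hole_left and the x axis of board, either way round below 0.1 rad), for 0.1 s.
4. stylus tip on the back brass point of the middle cast, which sits on its pin (distance between stylus_tip and point_middle_back below 0.005 m and contact force between stylus and cast_middle above 0.3 N and horizontal distance between hole_middle and pin_middle below 0.005 m and z of hole_middle in the frame of board below 0.0175 m and angle between hole_middle's own z axis and vertical below 0.03 rad and angle between the x axis of hole_middle and the x axis of board, either way round below 0.1 rad), for 0.1 s.
5. stylus tip on the front brass point of the middle cast, which sits on its pin (distance between stylus_tip and point_middle_front below 0.005 m and contact force between stylus and cast_middle above 0.3 N and horizontal distance between hole_middle and pin_middle below 0.005 m and z of hole_middle in the frame of board below 0.0175 m and angle between hole_middle's own z axis and vertical below 0.03 rad and angle between the x axis of hole_middle and the x axis of board, either way round below 0.1 rad), for 0.1 s.
6. stylus tip on the back brass point of the right cast, which sits on its pin (distance between stylus_tip and point_right_back below 0.005 m and contact force between stylus and cast_right above 0.3 N and horizontal distance between hole_right and pin_right below 0.005 m and z of hole_right in the frame of board below 0.0175 m and angle between hole_right's own z axis and vertical below 0.03 rad and angle between the x axis of hole_right and the x axis of board, either way round below 0.1 rad), for 0.1 s.
7. stylus tip on the front brass point of the right cast, which sits on its pin (distance between stylus_tip and point_right_front below 0.005 m and contact force between stylus and cast_right above 0.3 N and horizontal distance between hole_right and pin_right below 0.005 m and z of hole_right in the frame of board below 0.0175 m and angle between hole_right's own z axis and vertical below 0.03 rad and angle between the x axis of hole_right and the x axis of board, either way round below 0.1 rad), for 0.1 s.
8. the stylus stands in its rest again (horizontal distance between stylus_tip and rest_top below 0.012 m and z of stylus_grip in the frame of rest_top below 0.04 m and angle between stylus_grip's own z axis and vertical below 0.08 rad), for 0.2 s.
At the end, for the whole second after the job is handed in: Each cast present: hole within 5 mm of its pin's axis, underside within 2.5 mm of the board, level within 0.03 rad, square within 0.1 rad, its button turned at least 55 degrees over its frame. Stylus upright in its rest, collar down on it. All at rest (all of step 1 and all of step 8 and linear speed of each of cast_left, cast_middle, cast_right, stylus below 0.02 m/s); the robot touches nothing.
It fails at once if the stylus is pressed on a cast with more than 40 N (contact force between stylus and cast_left above 40 N or contact force between stylus and cast_middle above 40 N or contact force between stylus and cast_right above 40 N).
It fails at once if the wooden wedge is knocked from its place by more than 20 mm (distance of wedge from where it was at the start of the episode above 0.02 m).
Of cast_left, cast_middle, cast_right only 2 to 3 are there at a start; the rules pass over those that are not, and their reading is None.
At some moment in a run one of cast_left, cast_middle, cast_right may be knocked a few centimetres aside while the robot is not near it.
It also fails if it takes over 210 s, if anything falls off the work surface, if the arm or the gripper's body presses on something with over 40 N, if the wrist force passes 120 N, or if a joint passes its speed limit or range.

## Working session

There is one attempt and no reset: what is moved stays moved. The work goes in short steps, Python scripts to look and compute and a tool call to move; the robot and the scene stay as the last step left them, time stands still between calls to the robot, and variables do not carry over. Pictures are saved under pics/ and viewed, at most 14 in all, crops included, and the job is handed in when it is done.

Besides the shell and the picture viewer there is one more tool, called as name(argument=value, ...), one argument or row to a line, values as JSON. apply_moves: Moves the arm, as the interface text tells. Its arguments: {"type":"object","properties":{"targets":{"type":"array"}},"required":["targets"]}

```bash
mkdir -p pics; ls
cat > h.py <<'E'
import numpy as np, cv2
from plant import *
def save(n,f,crop=None,s=1):
    im=grab_frame(n)
    if crop: im=im[crop[1]:crop[3],crop[0]:crop[2]]
    if s!=1: im=cv2.resize(im,None,fx=s,fy=s,interpolation=cv2.INTER_CUBIC)
    cv2.imwrite('pics/'+f,im[:,:,::-1])
def pix2(n,uv,z,c=None):
    c=c or get_calibration(n);K=np.array(c['camera_matrix']);T=np.array(c['pose'])
    d=np.linalg.inv(K)@[uv[0],uv[1],1];d=T[:3,:3]@(d*[1,-1,-1]);o=T[:3,3]
    return o+d*(z-o[2])/d[2]
def proj(n,p,c=None):
    c=c or get_calibration(n);K=np.array(c['camera_matrix']);T=np.array(c['pose'])
    q=T[:3,:3].T@(np.array(p)-T[:3,3]);q=K@(q*[1,-1,-1]);return q[:2]/q[2]
E
python3 - <<'E'
from h import *
save('top','t0.png');save('side','s0.png')
print({k:np.round(v,3) for k,v in state().items()})
for n in('top','side'):
    c=get_calibration(n);print(c.keys(),np.round(c['pose'],3),np.round(c['camera_matrix'],1))
    for q in ['board','hole_left','hole_middle','hole_right','knob_left','knob_middle','knob_right','stylus_grip','rest_top','wedge','pin_left','pin_middle','pin_right']:
        print(n,q,[(round(r['score'],2),np.round(r['point'],3).tolist()) for r in recognise(n,q)][:4])
E
```

```text
pics
{'time': np.float64(0.1), 'joint_pos': array([-1.345,  0.053,  1.614,  0.   ,  1.476, -0.119]), 'joint_vel': array([ 0.   , -0.001, -0.005, -0.001, -0.001,  0.   ]), 'joint_efforts': array([ 0.0000e+00, -3.9491e+01, -3.7136e+01, -0.0000e+00,  4.0000e-03,
       -0.0000e+00]), 'tool_pos': array([ 0.211, -0.588,  0.252]), 'tool_rot': array([-0.001,  0.985,  0.172, -0.   ]), 'contact_force': array([-0.087, -0.022, -0.618]), 'ft_torque': array([-0.055,  0.033,  0.032]), 'grasp_force': np.float64(0.0), 'gripper_width': np.float64(0.996)}
dict_keys(['camera_matrix', 'pose']) [[-0.013  0.999 -0.03   0.512]
 [-1.    -0.013 -0.002  0.155]
 [-0.002  0.03   1.     1.203]
 [ 0.     0.     0.     1.   ]] [[561.2   0.  316.3]
 [  0.  561.2 239.6]
 [  0.    0.    1. ]]
top board [(0.88, [0.511, 0.293, 0.017])]
top hole_left [(0.79, [0.464, 0.424, 0.035])]
top hole_middle []
top hole_right [(0.96, [0.479, 0.144, 0.033])]
top knob_left [(0.49, [0.555, -0.117, 0.094]), (0.42, [0.553, 0.432, 0.045])]
top knob_middle []
top knob_right [(0.54, [0.562, 0.174, 0.047])]
top stylus_grip [(0.69, [0.553, 
[... 472 characters left out ...]
47.7]
 [  0.    0.    1. ]]
side board [(0.56, [0.52, 0.274, 0.017])]
side hole_left [(0.63, [0.475, 0.148, 0.036]), (0.61, [0.464, 0.425, 0.036])]
side hole_middle []
side hole_right [(0.79, [0.473, 0.149, 0.035])]
side knob_left []
side knob_middle [(0.47, [0.559, 0.309, 0.048])]
side knob_right [(0.57, [0.561, 0.18, 0.051])]
side stylus_grip [(0.69, [0.649, -0.14, 0.066]), (0.61, [0.557, -0.129, 0.107])]
side rest_top [(0.65, [0.554, -0.136, 0.03])]
side wedge [(0.77, [0.665, 0.42, 0.015])]
side pin_left [(0.63, [0.523, 0.277, 0.016])]
side pin_middle [(0.87, [0.522, 0.28, 0.018]), (0.39, [0.475, 0.147, 0.038])]
side pin_right [(0.57, [0.521, 0.276, 0.013]), (0.16, [0.556, 0.307, 0.051])]
```

View pics/t0.png

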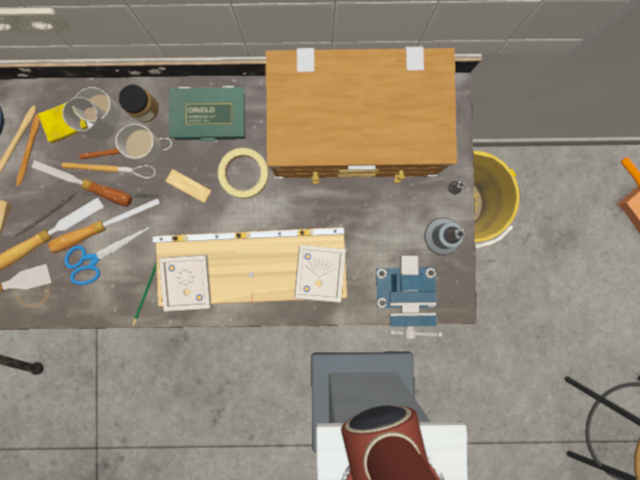

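View pics/s0.png

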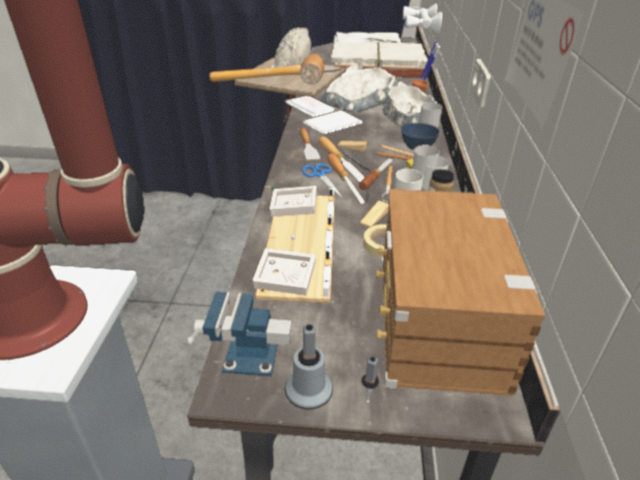

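The top view shows two casts, left (rosette) at about (185,282) and right (shell) at about (320,273). The middle pin is bare at (251,274). There are two stylus candidates:
- **(445,235)**: the larger one, in the grey rest.
- **(457,187)**: the small one by the cabinet.

The larger one in the rest fits the description.

Run:
```python
from h import *
save('top','t1.png',(145,220,355,320),3.8)
save('top','t1b.png',(420,170,480,260),6)
c=get_calibration('top')
print('midpin',pix2('top',(251,274),.022,c),'fenceends',pix2('top',(154,239),.041,c),pix2('top',(343,232),.041,c))
```

```text
midpin [0.47639768 0.29483439 0.022     ] fenceends [0.55199078 0.49296992 0.041     ] [0.56141391 0.10110772 0.041     ]
```

View pics/t1.png

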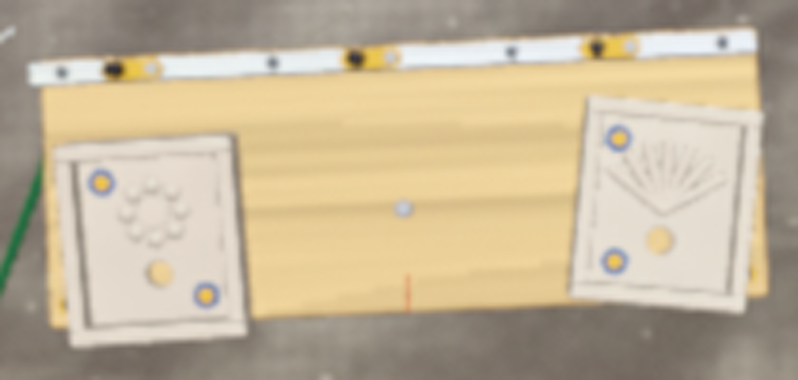

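View pics/t1b.png

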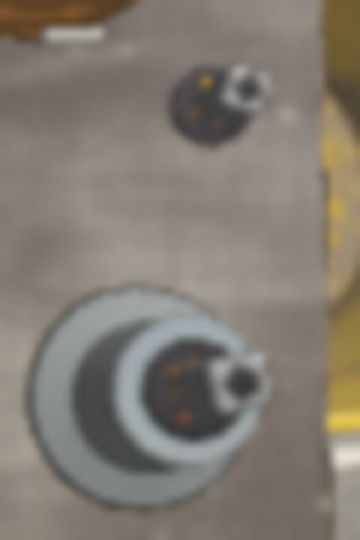

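The left-hand crop confirms the larger stylus in the rest at about (459,233); the small one stands free at about (460,185). The board crop shows the casts' holes at about (160,272) and (658,240), the pin at (403,208) and the knobs at (113,69), (355,58) and (597,48).

Run:
```python
from h import *
c=get_calibration('top')
P=lambda u,v,z:pix2('top',(145+u/3.8,220+v/3.8),z,c)[:2]
a,b=P(30,73,.041),P(755,41,.041);y=(a-b)/np.linalg.norm(a-b);x=np.array([y[1],-y[0]])
pin=P(403,208,.022)
o=pin+.017*x
print('yaw',np.arctan2(x[1],x[0]),'o',o,'len',np.linalg.norm(a-b))
o2=(a+b)/2-.066*x;print('o from fence',o2)
B=lambda p:np.round([(p-o)@x,(p-o)@y],4)
for n,q,z in [('Lbl',(55,148),.041),('Lbr',(233,136),.041),('Lfl',(72,345),.045),('Lfr',(246,334),.045),('Lhole',(160,272),.032),('Lp1',(101,182),.03),('Lp2',(206,295),.034),
 ('Rbl',(590,98),.041),('Rbr',(763,114),.041),('Rfl',(570,295),.045),('Rfr',(742,311),.045),('Rhole',(658,240),.032),('Rp1',(618,138),.03),('Rp2',(613,261),.034),
 ('kL',(113,69),.06),('kM',(355,58),.06),('kR',(597,48),.06),('pivL',(150,69),.043),('pivM',(390,58),.043),('pivR',(630,46),.043),('redM',(408,290),.015)]:
    p=P(*q,z);print(n,np.round(p,4),B(p))
for i in ((-.017,.13),(-.017,-.13),(.066,.13),(.066,-.13)): print(i,o+x*i[0]+y*i[1])
```

```text
yaw 0.031135958199642686 o [0.49184152 0.29526762] len 0.39580134372310005
o from fence [0.4917768  0.29540435]
Lbl [0.5105 0.4818] [0.0245 0.1859]
Lbr [0.5158 0.3848] [0.0267 0.0887]
Lfl [0.4038 0.472 ] [-0.0825  0.1794]
Lfr [0.4085 0.3777] [-0.0807  0.085 ]
Lhole [0.4418 0.4271] [-0.0459  0.1333]
Lp1 [0.4915 0.4597] [0.0048 0.1644]
Lp2 [0.4291 0.4015] [-0.0594  0.1082]
Rbl [0.534 0.19 ] [ 0.0389 -0.1065]
Rbr [0.5241 0.0959] [ 0.026  -0.2003]
Rfl [0.4274 0.202 ] [-0.0674 -0.0912]
Rfr [0.4175 0.109 ] [-0.0801 -0.1839]
Rhole [0.4559 0.1539] [-0.0404 -0.1401]
Rp1 [0.512  0.1752] [ 0.0164 -0.1206]
Rp2 [0.4448 0.1787] [-0.0506 -0.115 ]
kL [0.5525 0.4451] [0.0653 0.1479]
kM [0.5567 0.3152] [0.0655 0.0179]
kR [0.5604 0.1853] [ 0.0651 -0.112 ]
pivL [0.5528 0.4293] [0.0651 0.1321]
pivM [0.5571 0.2986] [0.0654 0.0013]
pivR [0.562  0.1678] [ 0.0661 -0.1296]
redM [0.4291 0.2932] [-0.0628 -0.0001]
(-0.017, 0.13) [0.47080274 0.42467539]
(-0.017, -0.13) [0.47889678 0.1648014 ]
(0.066, 0.13) [0.55376251 0.42725925]
(0.066, -0.13) [0.56185655 0.16738527]
```

apply_moves(
  targets=[
    {"translation": [0,0,0],"twist": 0.786,"hand": 0.6},
    {"translation": [0,0,0],"twist": 0.786,"hand": 0.6},
    {"translation": [0,0,0],"twist": 0.786,"hand": 0.6},
    {"translation": [0,0,0],"twist": 0.786,"hand": 0.6},
    {"translation": [0.3,-0.2,0],"twist": 0,"hand": 0.6},
    {"translation": [0.3,-0.2,0],"twist": 0,"hand": 0.6},
    {"translation": [0.3,-0.2,0],"twist": 0,"hand": 0.6},
    {"translation": [0.3,-0.2,0],"twist": 0,"hand": 0.6},
  ],
)

```text
time: 2.3
tool_pos: [0.3297, -0.5038, 0.2534]
tool_rot: [0.0, 1.0, 0.015, 0.0]
contact_force: [1.0, -0.0, 0.1]
gripper_width: 0.601
grasp_force: 0.0
```

apply_moves(
  targets=[
    {"translation": [0.3,-0.3,0],"twist": 0,"hand": 0.6},
    {"translation": [0.2,-0.35,0],"twist": 0,"hand": 0.6},
    {"translation": [0.2,-0.35,0],"twist": 0,"hand": 0.6},
    {"translation": [0.1,-0.4,0],"twist": 0,"hand": 0.6},
    {"translation": [0,-0.4,0],"twist": 0,"hand": 0.6},
    {"translation": [0,-0.4,0],"twist": 0,"hand": 0.6},
    {"translation": [0,-0.4,0],"twist": 0,"hand": 0.6},
    {"translation": [0,-0.4,0],"twist": 0,"hand": 0.6},
  ],
)

```text
time: 3.1
tool_pos: [0.3994, -0.2008, 0.2534]
tool_rot: [0.0, 1.0, 0.015, 0.0]
contact_force: [0.1, -0.0, 0.2]
gripper_width: 0.6
grasp_force: 0.0
```

```bash
cat >> h.py <<'E'
O=np.array([.4918,.2953]);W=.0311
BX=np.array([np.cos(W),np.sin(W)]);BY=np.array([-BX[1],BX[0]])
B=lambda p:np.round([(np.array(p)[:2]-O)@BX,(np.array(p)[:2]-O)@BY],4)
def st():
    s=state();q=s['tool_rot'];from scipy.spatial.transform import Rotation as R
    M=R.from_quat([q[1],q[2],q[3],q[0]]).as_matrix()
    print('t',round(float(s['time']),2),'XY',B(s['tool_pos']),'z',round(s['tool_pos'][2],4),'yaw-board',round(np.arctan2(M[1,0],M[0,0])-W,4),'tilt',np.round(M[:2,2],4),'F',np.round(s['contact_force'],1),'w',round(float(s['gripper_width']),3),'gf',round(float(s['grasp_force']),1),np.round(s['tool_pos'],4))
E
python3 -c "
from h import *
st()"
```

```text
t 3.1 XY [-0.1078 -0.493 ] z 0.2534 yaw-board -0.0011 tilt [ 0.0005 -0.0002] F [ 0.1 -0.   0.2] w 0.6 gf 0.0 [ 0.3994 -0.2008  0.2534]
```

apply_moves(
  targets=[
    {"translation": [0,-0.44,0],"twist": 0,"hand": 0.6},
    {"translation": [0,-0.44,0],"twist": 0,"hand": 0.6},
    {"translation": [0,-0.44,0],"twist": 0,"hand": 0.6},
    {"translation": [0,-0.44,0],"twist": 0,"hand": 0.6},
    {"translation": [0,-0.44,0],"twist": 0,"hand": 0.6},
    {"translation": [0,-0.44,0],"twist": 0,"hand": 0.6},
    {"translation": [0,-0.44,0],"twist": 0,"hand": 0.6},
    {"translation": [0,-0.44,0],"twist": 0,"hand": 0.6},
  ],
)

```text
time: 3.9
tool_pos: [0.3885, 0.1514, 0.2537]
tool_rot: [-0.0, 1.0, 0.015, 0.001]
contact_force: [0.9, 0.8, 0.7]
gripper_width: 0.599
grasp_force: 0.0
```

apply_moves(
  targets=[
    {"translation": [0,0,0.4],"twist": 0,"hand": 0.6},
    {"translation": [0,0,0.4],"twist": 0,"hand": 0.6},
    {"translation": [0,0,0.4],"twist": 0,"hand": 0.6},
    {"translation": [0,0,0.4],"twist": 0,"hand": 0.6},
    {"translation": [0,0,0.3],"twist": 0,"hand": 0.6},
    {"translation": [0,0,0.15],"twist": 0,"hand": 0.6},
    {"translation": [0,0,0],"twist": 0,"hand": 0.6},
  ],
)

```text
time: 4.6
tool_pos: [0.3866, 0.1491, 0.0457]
tool_rot: [0.001, 1.0, 0.015, -0.003]
contact_force: [-0.1, -1.0, -0.4]
gripper_width: 0.606
grasp_force: 0.0
```

```bash
python3 -c "
from h import *
st();save('side','s1.png',(230,170,370,320),4)"
```

```text
t 4.6 XY [-0.1097 -0.1429] z 0.0457 yaw-board -0.0007 tilt [-0.0059 -0.0011] F [-0.1 -1.  -0.4] w 0.606 gf 0.0 [0.3866 0.1491 0.0457]
```

View pics/s1.png

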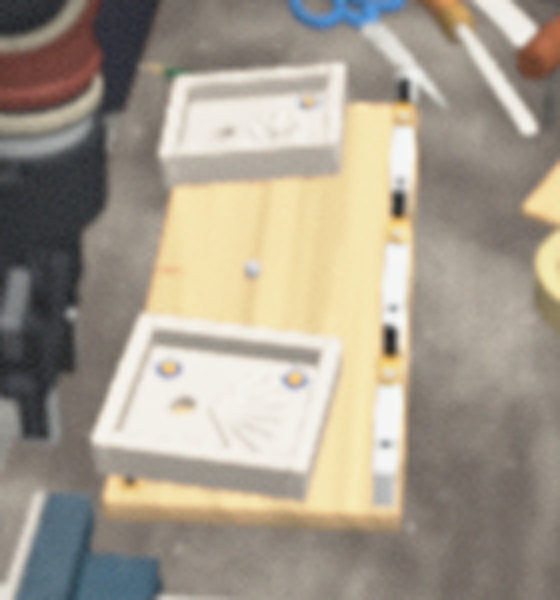

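The view shows the right cast tilted ahead of the open fingers and the left cast further off, both as expected. I'll push the right cast to the fence.

apply_moves(
  targets=[
    {"translation": [0.05,0,0.04],"twist": 0,"hand": 0.6},
    {"translation": [0.05,0,0],"twist": 0,"hand": 0.6},
    {"translation": [0.05,0,0],"twist": 0,"hand": 0.6},
    {"translation": [0.05,0,0],"twist": 0,"hand": 0.6},
    {"translation": [0.05,0,0],"twist": 0,"hand": 0.6},
    {"translation": [0.05,0,0],"twist": 0,"hand": 0.6},
    {"translation": [0.05,0,0],"twist": 0,"hand": 0.6},
    {"translation": [0.05,0,0],"twist": 0,"hand": 0.6},
  ],
)

```text
time: 5.45
tool_pos: [0.4285, 0.1504, 0.0443]
tool_rot: [0.0, 1.0, 0.015, -0.001]
contact_force: [-4.0, -0.6, 1.8]
gripper_width: 0.598
grasp_force: 1.8
```

apply_moves(
  targets=[
    {"translation": [0.02,0,0],"twist": 0,"hand": 0.6},
    {"translation": [0.02,0,0],"twist": 0,"hand": 0.6},
    {"translation": [0.02,0,0],"twist": 0,"hand": 0.6},
  ],
)

```text
time: 5.75
tool_pos: [0.4346, 0.151, 0.0441]
tool_rot: [-0.0, 1.0, 0.015, -0.001]
contact_force: [-3.1, 0.2, -0.1]
gripper_width: 0.601
grasp_force: 1.6
```

```bash
python3 -c "
from h import *
st();save('top','t2.png',(145,220,355,320),3.8)"
```

```text
t 5.75 XY [-0.0616 -0.1425] z 0.0441 yaw-board -0.0006 tilt [-0.001   0.0001] F [-3.1  0.2 -0.1] w 0.601 gf 1.6 [0.4346 0.151  0.0441]
```

View pics/t2.png

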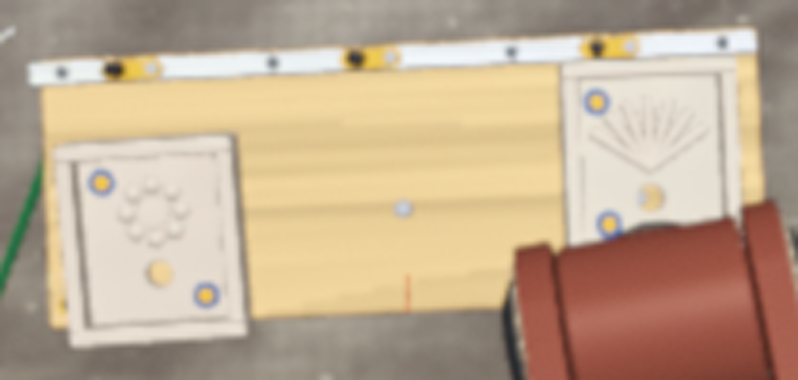

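The right cast is now square and at or near the fence, with its hole at crop (651,197) and the pin showing at its left rim. It needs a few mm more back, then a shift to +y.

apply_moves(
  targets=[
    {"translation": [0.015,0,0],"twist": 0,"hand": 0.6},
    {"translation": [0.015,0,0],"twist": 0,"hand": 0.6},
  ],
)

```text
time: 6.0
tool_pos: [0.4357, 0.151, 0.0438]
tool_rot: [0.0, 1.0, 0.016, -0.003]
contact_force: [-14.0, -1.0, 9.1]
gripper_width: 0.602
grasp_force: 7.1
```

```bash
python3 -c "
from h import *
st()
c=get_calibration('top')
P=lambda u,v,z:pix2('top',(145+u/3.8,220+v/3.8),z,c)[:2]
for n,u,v,z in(('hole',651,197,.034),('bl',561,67,.041),('br',737,58,.041)):print(n,B(P(u,v,z)))
print([ (B(r['point']),r['point'][2],r['score']) for r in recognise('top','hole_right')])
"
```

```text
t 6.0 XY [-0.0606 -0.1425] z 0.0438 yaw-board -0.0 tilt [-0.0067 -0.0007] F [-14.   -1.    9.1] w 0.602 gf 7.1 [0.4357 0.151  0.0438]
hole [-0.0166 -0.1374]
bl [ 0.0565 -0.0915]
br [ 0.0572 -0.1876]
[(array([ 0.0192, -0.138 ]), 0.0365, 0.64)]
```

apply_moves(
  targets=[
    {"translation": [-0.3,0,0],"twist": 0,"hand": 0.6},
    {"translation": [0,0,-0.4],"twist": 0,"hand": 0},
    {"translation": [0,0,-0.4],"twist": 0,"hand": 0},
    {"translation": [0.3,0.28,0],"twist": 0,"hand": 0},
    {"translation": [0.3,0.28,0],"twist": 0,"hand": 0},
    {"translation": [0.3,0.3,0],"twist": 0,"hand": 0},
    {"translation": [0,0,0.4],"twist": 0,"hand": 0},
    {"translation": [0,0,0.38],"twist": 0,"hand": 0},
  ],
)

```text
time: 6.85
tool_pos: [0.5042, 0.0658, 0.0476]
tool_rot: [0.0, 1.0, 0.014, 0.004]
contact_force: [-0.9, 0.9, -0.4]
gripper_width: 0.003
grasp_force: 0.0
```

apply_moves(
  targets=[
    {"translation": [0,0,0],"twist": 0,"hand": 0},
    {"translation": [0,-0.1,0],"twist": 0,"hand": 0},
    {"translation": [0,-0.05,0],"twist": 0,"hand": 0},
    {"translation": [0,-0.05,0],"twist": 0,"hand": 0},
  ],
)

```text
time: 7.25
tool_pos: [0.5018, 0.0879, 0.049]
tool_rot: [-0.0, 1.0, 0.016, 0.003]
contact_force: [-0.4, -0.1, 0.5]
gripper_width: 0.003
grasp_force: 0.0
```

```bash
python3 -c "
from h import *
st();save('side','s2.png',(230,170,370,320),4)"
```

```text
t 7.25 XY [ 0.0035 -0.2076] z 0.049 yaw-board 0.0003 tilt [0.0051 0.0002] F [-0.4 -0.1  0.5] w 0.003 gf 0.0 [0.5018 0.0879 0.049 ]
```

View pics/s2.png

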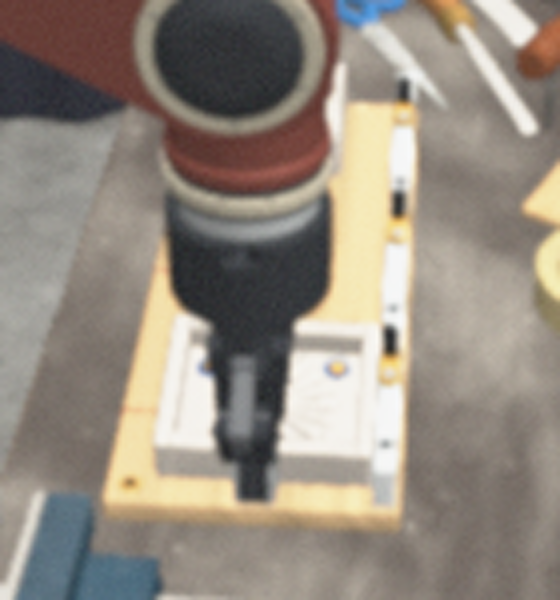

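The finger stands beside the right cast's outer wall, clear of the vise. I'll push along the fence in small steps.

apply_moves(
  targets=[
    {"translation": [0,-0.03,0.03],"twist": 0,"hand": 0},
    {"translation": [0,-0.03,0],"twist": 0,"hand": 0},
    {"translation": [0,-0.02,0],"twist": 0,"hand": 0},
    {"translation": [0,-0.02,0],"twist": 0,"hand": 0},
  ],
)

```text
time: 7.7
tool_pos: [0.4998, 0.0963, 0.0437]
tool_rot: [0.001, 1.0, 0.015, 0.0]
contact_force: [-0.2, 0.8, -0.3]
gripper_width: -0.004
grasp_force: 0.0
```

apply_moves(
  targets=[
    {"translation": [0,-0.02,0],"twist": 0,"hand": 0},
    {"translation": [0,-0.02,0],"twist": 0,"hand": 0},
  ],
)

```text
time: 7.9
tool_pos: [0.4995, 0.1006, 0.0433]
tool_rot: [0.001, 1.0, 0.015, 0.0]
contact_force: [-0.1, -4.2, 0.2]
gripper_width: 0.001
grasp_force: 1.8
```

```bash
python3 -c "
from h import *
st()
for n in('top','side'):
  grab_frame(n)
  for q in ('hole_right','point_right_back','point_right_front'): print(n,q,[ (B(r['point']),np.round(r['point'][2],4),np.round(r['score'],2)) for r in recognise(n,q)])
"
```

```text
t 7.9 XY [ 0.0016 -0.1948] z 0.0433 yaw-board -0.0005 tilt [ 0.    -0.001] F [-0.1 -4.2  0.2] w 0.001 gf 1.8 [0.4995 0.1006 0.0433]
top hole_right [(array([ 0.0157, -0.1115]), np.float64(0.0262), np.float64(0.94))]
top point_right_back [(array([ 0.0157, -0.1111]), np.float64(0.0294), np.float64(0.73))]
top point_right_front [(array([ 0.0123, -0.1063]), np.float64(0.0263), np.float64(0.85)), (array([0.0112, 0.0085]), np.float64(0.0183), np.float64(0.58))]
side hole_right [(array([ 0.0228, -0.1434]), np.float64(0.0303), np.float64(0.57)), (array([ 0.0341, -0.0809]), np.float64(0.0166), np.float64(0.37))]
side point_right_back [(array([ 0.024 , -0.1425]), np.float64(0.0317), np.float64(0.88))]
side point_right_front [(array([ 0.0215, -0.1441]), np.float64(0.0267), np.float64(0.67)), (array([ 0.0675, -0.1175]), np.float64(0.0494), np.float64(0.35))]
```

apply_moves(
  targets=[
    {"translation": [0,-0.02,0],"twist": 0,"hand": 0},
    {"translation": [0,-0.02,0],"twist": 0,"hand": 0},
  ],
)

```text
time: 8.5
tool_pos: [0.4993, 0.1047, 0.0433]
tool_rot: [0.0, 1.0, 0.015, 0.0]
contact_force: [0.4, -6.4, 0.9]
gripper_width: 0.002
grasp_force: 3.4
```

apply_moves(
  targets=[
    {"translation": [0,-0.015,0],"twist": 0,"hand": 0},
  ],
)

```text
time: 8.6
tool_pos: [0.4996, 0.1052, 0.0434]
tool_rot: [0.002, 1.0, 0.016, 0.0]
contact_force: [1.5, -12.4, 0.6]
gripper_width: -0.001
grasp_force: 6.2
```

apply_moves(
  targets=[
    {"translation": [0,-0.015,0],"twist": 0,"hand": 0},
  ],
)

```text
time: 8.7
tool_pos: [0.4998, 0.1055, 0.0435]
tool_rot: [0.003, 1.0, 0.016, 0.001]
contact_force: [3.0, -17.2, 0.8]
gripper_width: -0.002
grasp_force: 8.6
```

```bash
python3 -c "
from h import *
st();save('side','s3.png',(230,170,370,320),4)
"
```

```text
t 8.7 XY [ 0.0021 -0.1899] z 0.0435 yaw-board 0.001 tilt [ 0.0013 -0.0065] F [  3.  -17.2   0.8] w -0.002 gf 8.6 [0.4998 0.1055 0.0435]
```

View pics/s3.png

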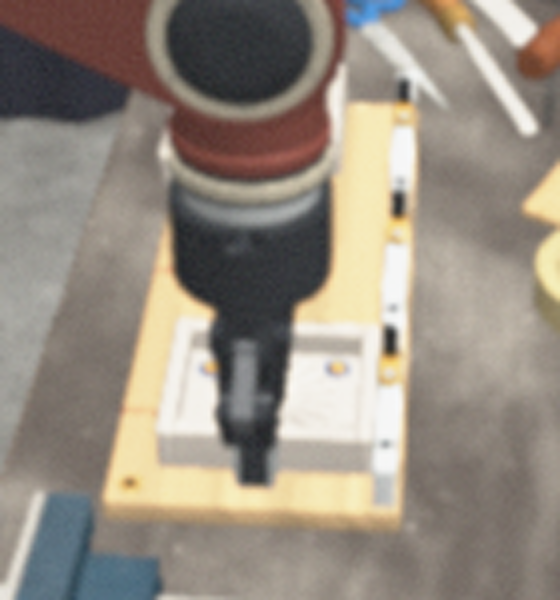

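The right cast looks dropped and flat against the fence, and the sideways push is now blocked by its pin. On to the left cast.

apply_moves(
  targets=[
    {"translation": [0,0.25,0],"twist": 0,"hand": 0},
    {"translation": [0,0,-0.35],"twist": 0,"hand": 0},
    {"translation": [0,0,-0.35],"twist": 0,"hand": 0},
    {"translation": [0,0,-0.35],"twist": 0,"hand": 0},
    {"translation": [-0.3,-0.3,0],"twist": 0,"hand": 0.6},
    {"translation": [-0.3,-0.3,0],"twist": 0,"hand": 0.6},
    {"translation": [-0.3,-0.3,0],"twist": 0,"hand": 0.6},
    {"translation": [-0.25,-0.35,0],"twist": 0,"hand": 0.6},
  ],
)

```text
time: 9.55
tool_pos: [0.3793, 0.2056, 0.1481]
tool_rot: [-0.001, 1.0, 0.015, -0.0]
contact_force: [1.8, 0.6, 0.3]
gripper_width: 0.6
grasp_force: 0.0
```

apply_moves(
  targets=[
    {"translation": [0,-0.42,0],"twist": 0,"hand": 0.6},
    {"translation": [0,-0.42,0],"twist": 0,"hand": 0.6},
    {"translation": [0,-0.42,0],"twist": 0,"hand": 0.6},
    {"translation": [0,-0.42,0],"twist": 0,"hand": 0.6},
    {"translation": [0,-0.42,0],"twist": 0,"hand": 0.6},
    {"translation": [0,0,0],"twist": 0,"hand": 0.6},
  ],
)

```text
time: 10.15
tool_pos: [0.3736, 0.4186, 0.1481]
tool_rot: [-0.001, 1.0, 0.017, -0.001]
contact_force: [0.5, -0.4, -0.1]
gripper_width: 0.597
grasp_force: 0.0
```

```bash
python3 -c "
from h import *
st();print(np.round(state()['joint_pos'],2));save('top','t3.png',(145,220,355,320),3.8)
c=get_calibration('top');print('cab',pix2('top',(315,178),.1,c),pix2('top',(315,165),.2,c))
"
```

```text
t 10.15 XY [-0.1143  0.1269] z 0.1481 yaw-board 0.0037 tilt [-0.0013  0.0026] F [ 0.5 -0.4 -0.1] w 0.597 gf 0.0 [0.3736 0.4186 0.1481]
[ 0.71 -0.01  1.86  0.    1.29  2.24]
cab [0.66620952 0.15752506 0.1       ] [0.67562423 0.15697092 0.2       ]
```

View pics/t3.png

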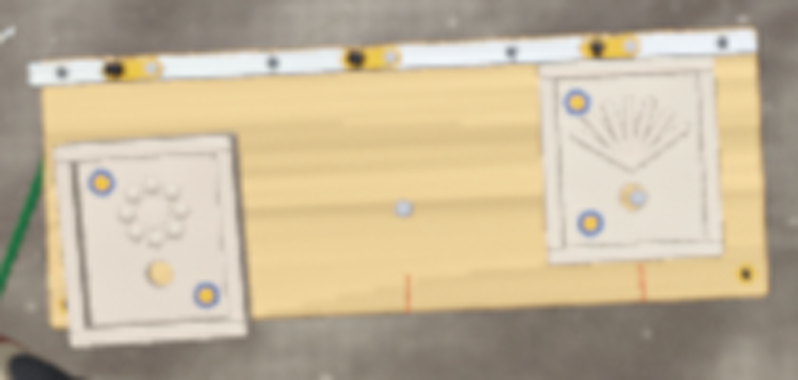

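The right cast sits in line with its red mark, with the pin visible inside its hole at crop (638,197). The left cast is unchanged, so I'll push it back now.

apply_moves(
  targets=[
    {"translation": [0,-0.06,0.4],"twist": 0,"hand": 0.6},
    {"translation": [0,0,0.4],"twist": 0,"hand": 0.6},
    {"translation": [0,0,0.26],"twist": 0,"hand": 0.6},
    {"translation": [0,0,0],"twist": 0,"hand": 0.6},
    {"translation": [0.08,0,0],"twist": 0,"hand": 0.6},
    {"translation": [0.08,0,0],"twist": 0,"hand": 0.6},
    {"translation": [0.08,0,0],"twist": 0,"hand": 0.6},
    {"translation": [0.08,0,0],"twist": 0,"hand": 0.6},
  ],
)

```text
time: 11.0
tool_pos: [0.4069, 0.4222, 0.0447]
tool_rot: [-0.001, 1.0, 0.015, -0.001]
contact_force: [-9.2, -0.4, 6.7]
gripper_width: 0.597
grasp_force: 4.7
```

apply_moves(
  targets=[
    {"translation": [0.05,0,0],"twist": 0,"hand": 0.6},
    {"translation": [0.05,0,0],"twist": 0,"hand": 0.6},
    {"translation": [0.05,0,0],"twist": 0,"hand": 0.6},
    {"translation": [0.04,0,0],"twist": 0,"hand": 0.6},
    {"translation": [0.01,0,0],"twist": 0,"hand": 0.6},
  ],
)

```text
time: 11.5
tool_pos: [0.4267, 0.4226, 0.0442]
tool_rot: [-0.001, 1.0, 0.015, -0.001]
contact_force: [-10.6, -0.1, 8.2]
gripper_width: 0.604
grasp_force: 4.9
```

```bash
python3 -c "
from h import *
st()
"
```

```text
t 11.5 XY [-0.0611  0.1293] z 0.0442 yaw-board -0.0015 tilt [-0.0022  0.0015] F [-10.6  -0.1   8.2] w 0.604 gf 4.9 [0.4267 0.4226 0.0442]
```

apply_moves(
  targets=[
    {"translation": [0.015,0,0],"twist": 0,"hand": 0.6},
  ],
)

```text
time: 11.6
tool_pos: [0.4268, 0.4226, 0.0441]
tool_rot: [-0.0, 1.0, 0.015, -0.003]
contact_force: [-15.6, -1.4, 12.3]
gripper_width: 0.598
grasp_force: 8.0
```

apply_moves(
  targets=[
    {"translation": [-0.4,0,0],"twist": 0,"hand": 0.6},
    {"translation": [-0.1,0,-0.4],"twist": 0,"hand": 0},
    {"translation": [0,0,-0.4],"twist": 0,"hand": 0},
    {"translation": [0,0,-0.2],"twist": 0,"hand": 0},
  ],
)

```text
time: 12.0
tool_pos: [0.3803, 0.4219, 0.1476]
tool_rot: [-0.002, 1.0, 0.015, 0.003]
contact_force: [1.5, 0.7, 0.4]
gripper_width: 0.09
grasp_force: 0.0
```

```bash
python3 -c "
from h import *
st();save('top','t4.png',(145,220,355,320),3.8)
"
```

```text
t 12.0 XY [-0.1076  0.13  ] z 0.1476 yaw-board -0.0005 tilt [0.0066 0.0051] F [1.5 0.7 0.4] w 0.09 gf 0.0 [0.3803 0.4219 0.1476]
```

View pics/t4.png

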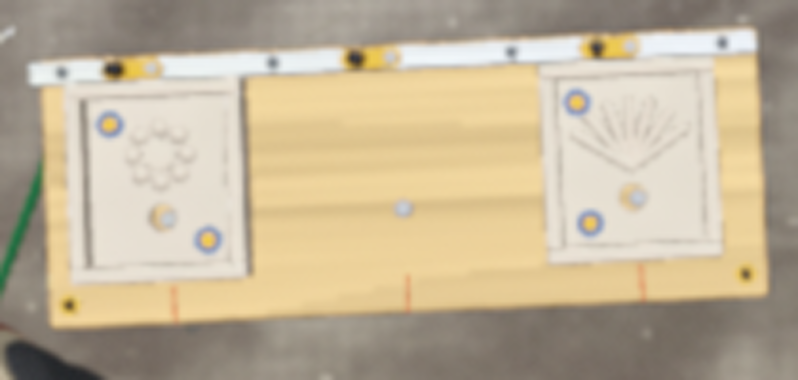

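The left cast is at the fence with its hole at crop (162,217) and the pin showing right of centre at (168,217). I'll compare both casts against the projection of a seated one.

```bash
python3 -c "
from h import *
c=get_calibration('top')
def Q(X,Y,z):
  p=O+BX*X+BY*Y; u=proj('top',[p[0],p[1],z],c); return np.round((u-[145,220])*3.8).astype(int)
for Y0 in(.13,-.13):
  print('pin',Q(-.017,Y0,.022),'hole',Q(-.0165,Y0,.025),'bl',Q(.0595,Y0+.048,.041),'br',Q(.0595,Y0-.048,.041),'fl',Q(-.0505,Y0+.048,.041),'fr',Q(-.0505,Y0-.048,.041))
"
```

```text
pin [168 218] hole [167 218] bl [67 83] br [243  75] fl [ 74 285] fr [251 277]
pin [638 198] hole [638 197] bl [543  62] br [719  54] fl [552 264] fr [728 256]
```

```bash
python3 -c "
from h import *
save('side','s4.png',(240,180,350,310),4.6)
c=get_calibration('side')
def Q(X,Y,z):
  p=O+BX*X+BY*Y; u=proj('side',[p[0],p[1],z],c); return np.round((u-[240,180])*4.6).astype(int)
for Y0 in(.1325,-.1325):
 for h in (0,.01): print(h,'br',Q(.0595,Y0-.048,.041),'fl',Q(-.0505,Y0+.048,.041+h),'fr',Q(-.0505,Y0-.048,.041+h),'frbot',Q(-.0505,Y0-.048,.015+h))
"
```

```text
0 br [404 137] fl [214  38] fr [195 128] frbot [197 170]
0.01 br [404 137] fl [213  23] fr [195 112] frbot [196 154]
0 br [382 460] fl [157 318] fr [130 449] frbot [132 494]
0.01 br [382 460] fl [156 301] fr [129 431] frbot [131 477]
```

View pics/s4.png

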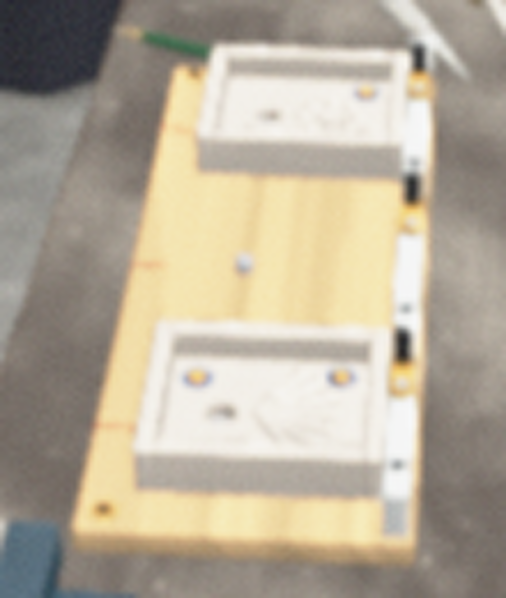

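Both casts match the seated projection: the left front-bottom edge is at (200,170), the right at (137,487). Next, the left button.

apply_moves(
  targets=[
    {"translation": [0.35,-0.04,0],"twist": 0.9,"hand": 0.35},
    {"translation": [0,0,0],"twist": 0.9,"hand": 0.35},
    {"translation": [0,0,0],"twist": 0.95,"hand": 0.35},
    {"translation": [0,0,0],"twist": 0.95,"hand": 0.35},
    {"translation": [0,0,0],"twist": 0.95,"hand": 0.35},
    {"translation": [0,0,0],"twist": 0.95,"hand": 0.35},
    {"translation": [0,0,0],"twist": 0.95,"hand": 0.35},
    {"translation": [0,0,0],"twist": 0.95,"hand": 0.35},
  ],
)

```text
time: 12.9
tool_pos: [0.4133, 0.4249, 0.1411]
tool_rot: [0.001, 0.935, -0.354, -0.0]
contact_force: [0.6, -0.4, -0.6]
gripper_width: 0.35
grasp_force: 0.0
```

```bash
cat >> h.py <<'E'
def go(X,Y,z=None):
    from scipy.spatial.transform import Rotation as R
    s=state();q=s['tool_rot'];M=R.from_quat([q[1],q[2],q[3],q[0]]).as_matrix()
    p=O+BX*X+BY*Y;d=np.array([*p,z if z else s['tool_pos'][2]])-s['tool_pos']
    print('to',X,Y,z,'tool shift /100mm',np.round(M.T@d*10,3))
E
python3 -c "
from h import *
st();print(np.round(state()['joint_pos'],2));go(.0655,.148)
"
```

```text
t 12.9 XY [-0.0745  0.132 ] z 0.1411 yaw-board -0.7551 tilt [-0.0006 -0.0009] F [ 0.6 -0.4 -0.6] w 0.35 gf 0.0 [0.4133 0.4249 0.1411]
[ 0.67  0.07  1.79 -0.    1.28  2.97]
to 0.0655 0.148 None tool shift /100mm [ 9.090e-01 -1.076e+00 -1.000e-03]
```

apply_moves(
  targets=[
    {"translation": [0.227,-0.269,0],"twist": 0,"hand": 0.35},
    {"translation": [0.227,-0.269,0],"twist": 0,"hand": 0.35},
    {"translation": [0.227,-0.269,0],"twist": 0,"hand": 0.35},
    {"translation": [0.227,-0.269,0],"twist": 0,"hand": 0.35},
    {"translation": [0,0,0.2],"twist": 0,"hand": 0.35},
    {"translation": [0,0,0],"twist": 0,"hand": 0.35},
  ],
)

```text
time: 13.5
tool_pos: [0.5517, 0.4448, 0.1177]
tool_rot: [0.003, 0.936, -0.353, -0.002]
contact_force: [-0.4, 0.1, -0.8]
gripper_width: 0.35
grasp_force: 0.0
```

```bash
python3 -c "
from h import *
st();go(.0655,.148,.072)
c=get_calibration('wrist');save('wrist','w1.png')
def Q(X,Y,z):
  p=O+BX*X+BY*Y; return np.round(proj('wrist',[p[0],p[1],z],c)).astype(int)
print('knob top',Q(.066,.148,.064),'base',Q(.066,.148,.046))
"
```

```text
t 13.5 XY [0.0646 0.1475] z 0.1177 yaw-board -0.7522 tilt [-0.0055 -0.0037] F [-0.4  0.1 -0.8] w 0.35 gf 0.0 [0.5517 0.4448 0.1177]
to 0.0655 0.148 0.072 tool shift /100mm [ 0.004 -0.013  0.457]
knob top [310 285] base [310 271]
```

View pics/w1.png

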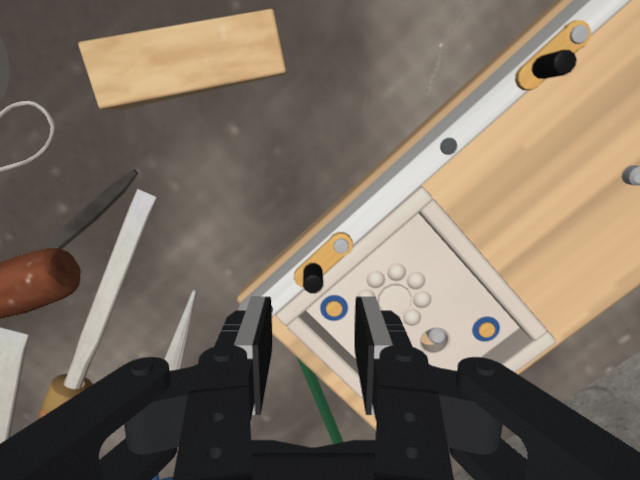

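The knob at (313,277) is centred between the fingers, as predicted. I'll descend and sweep.

apply_moves(
  targets=[
    {"translation": [0,-0.01,0.25],"twist": 0,"hand": 0.35},
    {"translation": [0,0,0.19],"twist": 0,"hand": 0.35},
    {"translation": [0,0,0],"twist": 0,"hand": 0.35},
    {"translation": [0,0.08,0],"twist": 0,"hand": 0.35},
    {"translation": [0,0.08,0],"twist": 0,"hand": 0.35},
    {"translation": [0,0.08,0],"twist": 0,"hand": 0.35},
    {"translation": [0,0.06,0],"twist": 0,"hand": 0.35},
  ],
)

```text
time: 14.25
tool_pos: [0.5331, 0.426, 0.0805]
tool_rot: [-0.002, 0.936, -0.352, 0.001]
contact_force: [0.3, 2.8, 0.4]
gripper_width: 0.348
grasp_force: 1.1
```

apply_moves(
  targets=[
    {"translation": [0,0.03,0],"twist": 0,"hand": 0.35},
    {"translation": [0,0.02,0],"twist": 0,"hand": 0.35},
  ],
)

```text
time: 14.45
tool_pos: [0.5303, 0.4209, 0.0798]
tool_rot: [-0.001, 0.936, -0.352, 0.001]
contact_force: [0.8, 1.0, 1.1]
gripper_width: 0.355
grasp_force: 0.8
```

```bash
python3 -c "
from h import *
st();
c=get_calibration('wrist');save('wrist','w2.png',(200,180,520,420),1)
"
```

```text
t 14.45 XY [0.0424 0.1244] z 0.0798 yaw-board -0.7507 tilt [0.0023 0.0011] F [0.8 1.  1.1] w 0.355 gf 0.8 [0.5303 0.4209 0.0798]
```

View pics/w2.png

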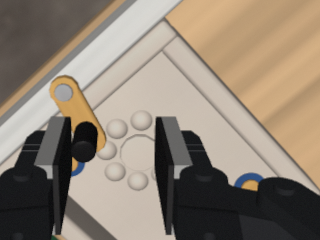

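The button now lies nearly across the frame (pivot (63,93), arm end about (100,145)). I'll give it a little more.

apply_moves(
  targets=[
    {"translation": [0,0.03,0],"twist": 0,"hand": 0.35},
    {"translation": [0,0.03,0],"twist": 0,"hand": 0.35},
  ],
)

```text
time: 14.7
tool_pos: [0.5279, 0.417, 0.0794]
tool_rot: [-0.002, 0.936, -0.352, 0.002]
contact_force: [9.4, 7.6, -2.1]
gripper_width: 0.346
grasp_force: 5.8
```

apply_moves(
  targets=[
    {"translation": [0,0.02,0],"twist": 0,"hand": 0.35},
  ],
)

```text
time: 14.8
tool_pos: [0.5276, 0.4166, 0.0795]
tool_rot: [-0.005, 0.936, -0.352, 0.003]
contact_force: [13.3, 10.3, -6.5]
gripper_width: 0.347
grasp_force: 8.2
```

apply_moves(
  targets=[
    {"translation": [0,-0.1,0],"twist": 0,"hand": 0.35},
    {"translation": [0,0,-0.4],"twist": 0,"hand": 0.35},
    {"translation": [0,0,-0.2],"twist": 0,"hand": 0.35},
    {"translation": [0,0,0],"twist": 0,"hand": 0.35},
  ],
)

```text
time: 15.2
tool_pos: [0.5328, 0.4233, 0.1422]
tool_rot: [-0.002, 0.936, -0.352, 0.002]
contact_force: [-0.1, 0.3, 0.7]
gripper_width: 0.348
grasp_force: 0.0
```

```bash
python3 -c "
from h import *
st();go(.0655,-.112)
"
```

```text
t 15.2 XY [0.045  0.1267] z 0.1422 yaw-board -0.7507 tilt [0.0043 0.0025] F [-0.1  0.3  0.7] w 0.348 gf 0.0 [0.5328 0.4233 0.1422]
to 0.0655 -0.112 None tool shift /100mm [ 1.779  1.605 -0.005]
```

apply_moves(
  targets=[
    {"translation": [0.297,0.267,0],"twist": 0,"hand": 0.35},
    {"translation": [0.297,0.267,0],"twist": 0,"hand": 0.35},
    {"translation": [0.297,0.267,0],"twist": 0,"hand": 0.35},
    {"translation": [0.297,0.267,0],"twist": 0,"hand": 0.35},
    {"translation": [0.297,0.267,0],"twist": 0,"hand": 0.35},
    {"translation": [0.297,0.267,0],"twist": 0,"hand": 0.35},
    {"translation": [0,0,0],"twist": 0,"hand": 0.35},
  ],
)

```text
time: 15.9
tool_pos: [0.5587, 0.1803, 0.1361]
tool_rot: [0.002, 0.935, -0.354, -0.002]
contact_force: [0.1, -0.1, -0.0]
gripper_width: 0.352
grasp_force: 0.0
```

```bash
python3 -c "
from h import *
st();go(.0655,-.112,.077)
grab_frame('wrist');print([(B(r['point']),r['score']) for r in recognise('wrist','knob_right')])
"
```

```text
t 15.9 XY [ 0.0633 -0.117 ] z 0.1361 yaw-board -0.7556 tilt [-0.0042 -0.0022] F [ 0.1 -0.1 -0. ] w 0.352 gf 0.0 [0.5587 0.1803 0.1361]
to 0.0655 -0.112 0.077 tool shift /100mm [-0.017 -0.054  0.591]
[(array([ 0.0706, -0.1203]), 0.69), (array([ 0.0167, -0.1461]), 0.63)]
```

apply_moves(
  targets=[
    {"translation": [-0.017,-0.06,0.3],"twist": 0,"hand": 0.35},
    {"translation": [0,0,0.27],"twist": 0,"hand": 0.35},
    {"translation": [0,0,0],"twist": 0,"hand": 0.35},
    {"translation": [0,0.08,0],"twist": 0,"hand": 0.35},
    {"translation": [0,0.08,0],"twist": 0,"hand": 0.35},
    {"translation": [0,0.08,0],"twist": 0,"hand": 0.35},
    {"translation": [0,0.06,0],"twist": 0,"hand": 0.35},
    {"translation": [0,0.06,0],"twist": 0,"hand": 0.35},
  ],
)

```text
time: 16.8
tool_pos: [0.539, 0.1637, 0.0833]
tool_rot: [-0.001, 0.936, -0.352, 0.001]
contact_force: [-0.4, 2.3, 0.9]
gripper_width: 0.353
grasp_force: 1.0
```

apply_moves(
  targets=[
    {"translation": [0,0.03,0],"twist": 0,"hand": 0.35},
  ],
)

```text
time: 16.9
tool_pos: [0.5371, 0.1606, 0.083]
tool_rot: [-0.001, 0.936, -0.352, 0.001]
contact_force: [0.5, 1.4, 1.1]
gripper_width: 0.345
grasp_force: 0.9
```

apply_moves(
  targets=[
    {"translation": [0,0.02,0],"twist": 0,"hand": 0.35},
  ],
)

```text
time: 17.0
tool_pos: [0.5363, 0.1589, 0.0829]
tool_rot: [-0.001, 0.936, -0.352, 0.002]
contact_force: [2.3, 0.6, 1.4]
gripper_width: 0.35
grasp_force: 1.2
```

apply_moves(
  targets=[
    {"translation": [0,0.025,0],"twist": 0,"hand": 0.35},
  ],
)

```text
time: 17.1
tool_pos: [0.5357, 0.1575, 0.0829]
tool_rot: [-0.002, 0.936, -0.352, 0.003]
contact_force: [7.9, 5.2, 0.4]
gripper_width: 0.35
grasp_force: 4.6
```

apply_moves(
  targets=[
    {"translation": [0,0.02,0],"twist": 0,"hand": 0.35},
  ],
)

```text
time: 17.2
tool_pos: [0.5354, 0.1571, 0.0831]
tool_rot: [-0.004, 0.936, -0.353, 0.003]
contact_force: [10.1, 9.9, -3.1]
gripper_width: 0.349
grasp_force: 7.0
```

apply_moves(
  targets=[
    {"translation": [0,-0.12,0],"twist": 0,"hand": 0.35},
    {"translation": [0,0,-0.4],"twist": 0,"hand": 0.35},
    {"translation": [0,0,-0.4],"twist": 0,"hand": 0.35},
    {"translation": [-0.1,0,-0.4],"twist": -0.9,"hand": 0.8},
    {"translation": [0,0,-0.1],"twist": -0.9,"hand": 0.8},
  ],
)

```text
time: 17.7
tool_pos: [0.5343, 0.1722, 0.2167]
tool_rot: [-0.001, 0.964, -0.264, 0.003]
contact_force: [0.3, 0.9, 0.4]
gripper_width: 0.68
grasp_force: 0.0
```

```bash
python3 -c "
from h import *
st()
for n in ('top','side'):
  grab_frame(n)
  for q in('stylus_grip','rest_top'): print(n,q,[(np.round(r['point'],4),round(r['score'],2)) for r in recognise(n,q)])
  for r in regions_of(n,'stylus_grip')[:2]:
    v,u=np.where(r['pixels']);print(r['score'],u.min(),u.max(),v.min(),v.max(),u.mean(),v.mean())
"
```

```text
t 17.7 XY [ 0.0386 -0.1244] z 0.2167 yaw-board -0.5665 tilt [0.0063 0.0006] F [0.3 0.9 0.4] w 0.68 gf 0.0 [0.5343 0.1722 0.2167]
top stylus_grip [(array([ 0.553 , -0.1144,  0.0921]), 0.63), (array([0.4648, 0.159 , 0.0282]), 0.54)]
top rest_top [(array([ 0.5481, -0.1026,  0.0156]), 0.96), (array([ 0.5532, -0.1167,  0.0933]), 0.71)]
0.57 444 464 226 243 453.10034602076126 234.42906574394465
0.45 450 464 181 192 456.6569343065693 186.2992700729927
side stylus_grip [(array([ 0.5537, -0.125 ,  0.104 ]), 0.93)]
side rest_top [(array([ 0.5523, -0.1366,  0.0289]), 0.94), (array([0.5617, 0.3096, 0.0499]), 0.5)]
0.64 362 378 356 401 370.4580335731415 375.41007194244605
0.59 298 319 324 365 308.6740157480315 346.792125984252
```

apply_moves(
  targets=[
    {"translation": [0,0.2,0],"twist": -0.89,"hand": 0.8},
    {"translation": [0,0.3,0],"twist": -0.89,"hand": 0.8},
    {"translation": [0,0.3,0],"twist": -0.89,"hand": 0.8},
    {"translation": [0,0.3,0],"twist": -0.89,"hand": 0.8},
    {"translation": [0,0.3,0],"twist": -0.89,"hand": 0.8},
    {"translation": [0,0.3,0],"twist": -0.89,"hand": 0.8},
    {"translation": [0,0.3,0],"twist": 0,"hand": 0.8},
    {"translation": [0,0,0],"twist": 0,"hand": 0.8},
  ],
)

```text
time: 18.9
tool_pos: [0.4816, -0.0215, 0.2103]
tool_rot: [0.0, 1.0, -0.005, -0.001]
contact_force: [-1.0, 0.6, -0.5]
gripper_width: 0.803
grasp_force: 0.0
```

```bash
python3 -c "
from h import *
st();
c=get_calibration('top');P=lambda u,v,z:np.round(pix2('top',(420+u/6,170+v/6),z,c)[:2],4)
print('collar',P(193,390,.084),'handle top',P(240,382,.144),'rest top',P(188,390,.078))
save('top','t5.png',(145,220,355,320),3.8)
"
```

```text
t 18.9 XY [-0.0201 -0.3163] z 0.2103 yaw-board -0.0415 tilt [-0.0018 -0.0007] F [-1.   0.6 -0.5] w 0.803 gf 0.0 [ 0.4816 -0.0215  0.2103]
collar [ 0.5508 -0.1145] handle top [ 0.551  -0.1149] rest top [ 0.551  -0.1143]
```

View pics/t5.png

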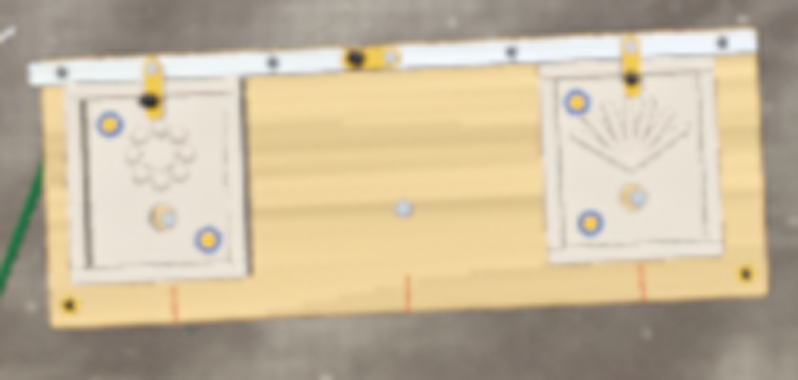

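All 14 pictures are used. The last one shows both casts seated, with both arms over their frames (knobs at crop (149,101) and (631,79)). On to the stylus at (0.551,-0.115).

apply_moves(
  targets=[
    {"translation": [0.23,0.31,0],"twist": 0,"hand": 0.8},
    {"translation": [0.23,0.31,0],"twist": 0,"hand": 0.8},
    {"translation": [0.23,0.31,0],"twist": 0,"hand": 0.8},
    {"translation": [0,0,0],"twist": 0,"hand": 0.8},
  ],
)

```text
time: 19.35
tool_pos: [0.5522, -0.1143, 0.2104]
tool_rot: [0.0, 1.0, -0.004, -0.0]
contact_force: [-0.2, 0.4, 0.5]
gripper_width: 0.799
grasp_force: 0.0
```

```bash
cat >> h.py <<'E'
def gow(x,y,z=None):
    d=np.array([x,y])-O; go(d@BX,d@BY,z)
E
python3 -c "
from h import *
st();gow(.551,-.1147,.117)
c=get_calibration('wrist');im=grab_frame('wrist')
print('pred top',proj('wrist',[.551,-.1147,.144],c),'collar',proj('wrist',[.551,-.1147,.084],c))
for r in regions_of('wrist','stylus_grip')[:2]:
  m=r['pixels'].astype(np.uint8);v,u=np.where(m>0);print(r['score'],u.min(),u.max(),v.min(),v.max(),u.mean(),v.mean())
  for row in range(v.min(),v.max()+1,6):
    w=np.where(m[row])[0]; print(row,w.min() if len(w) else None,w.max() if len(w) else None)
"
```

```text
t 19.35 XY [ 0.0476 -0.4113] z 0.2104 yaw-board -0.0393 tilt [-0.0009 -0.0002] F [-0.2  0.4  0.5] w 0.799 gf 0.0 [ 0.5522 -0.1143  0.2104]
to 0.04642242827453021 -0.411642561153601 0.117 tool shift /100mm [-0.011  0.004  0.934]
pred top [315.17382646 279.49729914] collar [314.62975022 243.36561059]
0.9 319 363 45 94 341.5497206703911 69.7391061452514
45 339 344
51 328 361
57 323 362
63 321 362
69 320 363
75 320 363
81 321 361
87 324 357
93 333 348
0.8 288 347 212 295 317.9630334329981 250.8254960587116
212 311 323
218 300 336
224 294 343
230 291 345
236 289 347
242 288 347
248 289 346
254 292 343
260 296 339
266 298 337
272 299 338
278 300 339
284 302 339
290 303 335
```

apply_moves(
  targets=[
    {"translation": [-0.011,0.022,0.3],"twist": 0,"hand": 0.8},
    {"translation": [0,0,0.3],"twist": 0,"hand": 0.8},
    {"translation": [0,0,0.25],"twist": 0,"hand": 0.8},
    {"translation": [0,0,0.08],"twist": 0,"hand": 0.8},
    {"translation": [0,0,0],"twist": 0,"hand": 0.8},
    {"translation": [0,0,0],"twist": 0,"hand": 0.8},
  ],
)

```text
time: 20.05
tool_pos: [0.5501, -0.1141, 0.1196]
tool_rot: [0.0, 1.0, -0.002, 0.001]
contact_force: [0.9, 0.1, 0.1]
gripper_width: 0.797
grasp_force: 0.0
```

apply_moves(
  targets=[
    {"translation": [0,0,0],"twist": 0,"hand": 0},
    {"translation": [0,0,0],"twist": 0,"hand": 0},
    {"translation": [0,0,0],"twist": 0,"hand": 0},
    {"translation": [0,0,0],"twist": 0,"hand": 0},
    {"translation": [0,0,0],"twist": 0,"hand": 0},
  ],
)

```text
time: 20.55
tool_pos: [0.55, -0.1146, 0.1194]
tool_rot: [0.0, 1.0, -0.003, 0.001]
contact_force: [-1.9, 1.6, 5.9]
gripper_width: 0.21
grasp_force: 58.8
```

```bash
python3 -c "
from h import *
st()"
```

```text
t 20.55 XY [ 0.0454 -0.4116] z 0.1194 yaw-board -0.0368 tilt [ 0.0011 -0.0001] F [-1.9  1.6  5.9] w 0.21 gf 58.8 [ 0.55   -0.1146  0.1194]
```

apply_moves(
  targets=[
    {"translation": [0,0,-0.2],"twist": 0,"hand": 0},
    {"translation": [0,0,-0.3],"twist": 0,"hand": 0},
    {"translation": [0,0,-0.4],"twist": 0,"hand": 0},
    {"translation": [0,0,-0.4],"twist": 0,"hand": 0},
    {"translation": [-0.3,-0.2,0],"twist": 0,"hand": 0},
    {"translation": [-0.3,-0.3,0],"twist": 0,"hand": 0},
    {"translation": [-0.3,-0.3,0],"twist": 0,"hand": 0},
    {"translation": [0,0,0],"twist": 0,"hand": 0},
  ],
)

```text
time: 21.35
tool_pos: [0.457, -0.0315, 0.2469]
tool_rot: [-0.001, 1.0, -0.001, -0.001]
contact_force: [0.7, -0.1, -0.7]
gripper_width: 0.211
grasp_force: 58.7
```

```bash
python3 -c "
from h import *
st()
c=get_calibration('top');im=grab_frame('top')
P=lambda u,v,z:pix2('top',(145+u/3.8,220+v/3.8),z,c)[:2]
hsv=cv2.cvtColor(im,cv2.COLOR_RGB2HSV)
for n,u,v in(('LB',109,124),('LF',207,240),('RB',576,102),('RF',590,223)):
  a,b=145+u/3.8,220+v/3.8;i,j=int(round(a)),int(round(b))
  w=hsv[j-6:j+7,i-6:i+7].astype(int);m=((w[...,0]>95)&(w[...,0]<135)&(w[...,1]>45))
  vv,uu=np.where(m);cu,cv=(uu.min()+uu.max())/2+i-6,(vv.min()+vv.max())/2+j-6
  print(n,'eye',(round(a,1),round(b,1)),'ring',(uu.mean()+i-6,vv.mean()+j-6),(cu,cv),m.sum(),'board',B(P(u,v,.027)),B(pix2('top',(uu.mean()+i-6,vv.mean()+j-6),.026,c)),'world',np.round(P(u,v,.027),4))
for q in('point_left_back','stylus_tip'): print(q,[(np.round(r['point'],4),round(r['score'],2)) for r in recognise('top',q)])
grab_frame('side')
for r in regions_of('side','stylus_tip')[:2]:
  m=r['pixels'];v,u=np.where(m);print('side',r['score'],u.min(),u.max(),v.min(),v.max(),'lowest',u[v>=v.max()-1].mean())
s=state()['tool_pos'];print('pred tip side',proj('side',s-[0,0,.1054]),'collar',proj('side',s-[0,0,.0414]),'top',proj('side',s+[0,0,.0246]))
"
```

```text
t 21.35 XY [-0.0449 -0.3256] z 0.2469 yaw-board -0.034 tilt [-0.0019  0.0013] F [ 0.7 -0.1 -0.7] w 0.211 gf 58.7 [ 0.457  -0.0315  0.2469]
LB eye (173.7, 252.6) ring (np.float64(175.33333333333334), np.float64(254.0)) (np.float64(175.0), np.float64(254.0)) 3 board [0.0365 0.1595] [0.0335 0.1564] world [0.5234 0.4559]
LF eye (199.5, 283.2) ring (np.float64(202.0), np.float64(282.0)) (np.float64(202.0), np.float64(282.0)) 1 board [-0.0297  0.1079] [-0.0275  0.1028] world [0.4588 0.4023]
RB eye (296.6, 246.8) ring (np.float64(296.3333333333333), np.float64(246.33333333333334)) (np.float64(297.0), np.float64(246.5)) 3 board [ 0.0373 -0.0983] [ 0.0384 -0.0978] world [0.5322 0.1982]
RF eye (300.3, 278.7) ring (np.float64(300.5), np.float64(280.5)) (np.float64(300.5), np.float64(280.5)) 2 board [-0.0296 -0.1032] [-0.0334 -0.1035] world [0.4654 0.1913]
point_left_back [(array([0.4889, 0.4214, 0.0237]), 0.6)]
stylus_tip [(array([ 0.6453, -0.1282,  0.0729]), 0.55)]
side 0.97 362 377 357 400 lowest 367.5
side 0.87 245 268 249 287 lowest 258.5
pred tip side [259.19601114 287.66487538] collar [257.00156216 256.67933808] top [254.50502128 221.42827437]
```

```bash
python3 -c "
from h import *
c=get_calibration('top');im=grab_frame('top').astype(float)
for n,u,v in(('LB',109,124),('LF',207,240),('RB',576,102),('RF',590,223)):
  a,b=145+(u+.5)/3.8-.5,220+(v+.5)/3.8-.5;i,j=int(round(a)),int(round(b))
  w=im[j-4:j+5,i-4:i+5];g=abs((w[...,0]-w[...,2])-np.median(w[...,0]-w[...,2]));g[g<.25*g.max()]=0
  vv,uu=np.mgrid[j-4:j+5,i-4:i+5];cu,cv=(g*uu).sum()/g.sum(),(g*vv).sum()/g.sum()
  print(n,(round(a,1),round(b,1)),np.round((cu,cv),2),B(pix2('top',(a,b),.027,c)),B(pix2('top',(cu,cv),.027,c)))
"
```

```text
LB (173.3, 252.3) [173.75 252.48] [0.0373 0.1603] [0.0368 0.1594]
LF (199.1, 282.8) [199.67 282.74] [-0.0289  0.1087] [-0.0288  0.1075]
RB (296.2, 246.5) [296.53 246.51] [ 0.0381 -0.0976] [ 0.038  -0.0983]
RF (299.9, 278.3) [299.93 278.41] [-0.0288 -0.1024] [-0.029  -0.1025]
```

```bash
python3 -c "
from h import *
go(.037,.160,.20)"
```

```text
to 0.037 0.16 0.2 tool shift /100mm [ 0.601 -4.914  0.482]
```

apply_moves(
  targets=[
    {"translation": [0.04,-0.35,0],"twist": 0,"hand": 0},
    {"translation": [0.04,-0.35,0],"twist": 0,"hand": 0},
    {"translation": [0.04,-0.35,0],"twist": 0,"hand": 0},
    {"translation": [0.04,-0.35,0],"twist": 0,"hand": 0},
    {"translation": [0.04,-0.35,0],"twist": 0,"hand": 0},
    {"translation": [0.04,-0.35,0],"twist": 0,"hand": 0},
    {"translation": [0.04,-0.35,0],"twist": 0,"hand": 0},
    {"translation": [0.04,-0.35,0],"twist": 0,"hand": 0},
  ],
)

```text
time: 22.45
tool_pos: [0.4944, 0.247, 0.248]
tool_rot: [0.0, 1.0, -0.003, -0.0]
contact_force: [0.1, -0.6, -1.2]
gripper_width: 0.208
grasp_force: 58.8
```

apply_moves(
  targets=[
    {"translation": [0.04,-0.35,0],"twist": 0,"hand": 0},
    {"translation": [0.04,-0.35,0],"twist": 0,"hand": 0},
    {"translation": [0.04,-0.35,0],"twist": 0,"hand": 0},
    {"translation": [0.04,-0.35,0],"twist": 0,"hand": 0},
    {"translation": [0.04,-0.35,0],"twist": 0,"hand": 0},
    {"translation": [0.04,-0.35,0],"twist": 0,"hand": 0},
    {"translation": [0,0,0.35],"twist": 0,"hand": 0},
    {"translation": [0,0,0],"twist": 0,"hand": 0},
  ],
)

```text
time: 23.25
tool_pos: [0.5172, 0.4547, 0.2066]
tool_rot: [0.003, 1.0, -0.003, -0.004]
contact_force: [-0.8, -1.1, -2.7]
gripper_width: 0.212
grasp_force: 58.9
```

```bash
cat >> h.py <<'E'
def tipcheck(X,Y):
    st(); go(X,Y,.1324); s=np.array(state()['tool_pos'])
    im=grab_frame('side')
    print('pred tip side',np.round(proj('side',s-[0,0,.1054]),1))
    for r in regions_of('side','stylus_tip')[:3]:
        m=r['pixels'];v,u=np.where(m);print('side',round(r['score'],2),u.min(),u.max(),v.min(),v.max(),'lowest',u[v>=v.max()-1].mean())
    c=get_calibration('wrist');im=grab_frame('wrist')
    p=O+BX*X+BY*Y;q=proj('wrist',[*p,.027],c);print('tack pred wrist',q,'tip pred',proj('wrist',s-[0,0,.1054],c))
    h=cv2.cvtColor(im,cv2.COLOR_RGB2HSV)
    for nm,m in(('blue',(h[...,0]>100)&(h[...,0]<125)&(h[...,1]>110)&(h[...,2]>60)),('gold',(h[...,0]>12)&(h[...,0]<25)&(h[...,1]>150)&(h[...,2]>120))):
        n,l,s_,ce=cv2.connectedComponentsWithStats(m.astype(np.uint8))
        for k in range(1,n):
            if s_[k][4]>30 and abs(ce[k]-q).max()<90: print(nm,s_[k],np.round(ce[k],1))
E
python3 -c "
from h import *
tipcheck(.037,.160)"
```

```text
t 23.25 XY [0.0303 0.1586] z 0.2066 yaw-board -0.0363 tilt [-0.0085 -0.0063] F [-0.8 -1.1 -2.7] w 0.212 gf 58.9 [0.5172 0.4547 0.2066]
to 0.037 0.16 0.1324 tool shift /100mm [ 0.072 -0.021  0.742]
pred tip side [317.7 172.6]
side 0.74 311 325 145 158 lowest 318.0
side 0.72 362 378 356 390 lowest 369.0
side 0.19 257 333 189 301 lowest 307.0416666666667
tack pred wrist [310.83812685 211.95013719] tip pred [313.59337698 251.48611584]
blue [304 202  19  19 148] [313.1 210.8]
blue [376 285  18  17 116] [384.1 292.9]
```

apply_moves(
  targets=[
    {"translation": [0.07,-0.01,0.2],"twist": 0,"hand": 0},
    {"translation": [0,0,0.2],"twist": 0,"hand": 0},
    {"translation": [0,0,0.15],"twist": 0,"hand": 0},
    {"translation": [0,0,0.05],"twist": 0,"hand": 0},
    {"translation": [0,0,0],"twist": 0,"hand": 0},
    {"translation": [0,0,0],"twist": 0,"hand": 0},
  ],
)

```text
time: 24.0
tool_pos: [0.5262, 0.4568, 0.1542]
tool_rot: [-0.0, 1.0, -0.003, 0.001]
contact_force: [0.6, -0.3, -0.5]
gripper_width: 0.211
grasp_force: 59.0
```

```bash
python3 -c "
from h import *
tipcheck(.037,.160)"
```

```text
t 24.0 XY [0.0394 0.1604] z 0.1542 yaw-board -0.0368 tilt [0.0012 0.0008] F [ 0.6 -0.3 -0.5] w 0.211 gf 59.0 [0.5262 0.4568 0.1542]
to 0.037 0.16 0.1324 tool shift /100mm [-0.024  0.005  0.218]
pred tip side [320.9 190.9]
side 0.64 315 328 164 181 lowest 321.0
side 0.56 361 377 356 391 lowest 368.5
side 0.55 315 328 257 265 lowest 322.3333333333333
tack pred wrist [315.43226306 245.43749777] tip pred [314.79091236 252.36367835]
blue [307 234  23  23 193] [319.1 242.8]
```

apply_moves(
  targets=[
    {"translation": [-0.014,0.014,0.1],"twist": 0,"hand": 0},
    {"translation": [0,0,0.06],"twist": 0,"hand": 0},
    {"translation": [0,0,0.02],"twist": 0,"hand": 0},
    {"translation": [0,0,0.0],"twist": 0,"hand": 0},
  ],
)

```text
time: 24.55
tool_pos: [0.5238, 0.4549, 0.1341]
tool_rot: [0.001, 1.0, -0.003, -0.001]
contact_force: [-0.9, -0.1, -0.5]
gripper_width: 0.208
grasp_force: 59.0
```

apply_moves(
  targets=[
    {"translation": [0,0,0.02],"twist": 0,"hand": 0},
    {"translation": [0,0,0.015],"twist": 0,"hand": 0},
  ],
)

```text
time: 24.75
tool_pos: [0.5245, 0.4554, 0.1321]
tool_rot: [-0.0, 1.0, -0.003, 0.0]
contact_force: [-0.4, -0.3, 3.9]
gripper_width: 0.211
grasp_force: 59.2
```

apply_moves(
  targets=[
    {"translation": [0,0,0.008],"twist": 0,"hand": 0},
    {"translation": [0,0,0],"twist": 0,"hand": 0},
    {"translation": [0,0,0],"twist": 0,"hand": 0},
  ],
)

```text
time: 25.05
tool_pos: [0.5247, 0.4554, 0.132]
tool_rot: [-0.0, 1.0, -0.003, 0.0]
contact_force: [0.0, -0.4, 4.0]
gripper_width: 0.211
grasp_force: 59.4
```

```bash
python3 -c "
from h import *
st();go(-.0285,.1075)
c=get_calibration('wrist');im=grab_frame('wrist');h=cv2.cvtColor(im,cv2.COLOR_RGB2HSV);p=O+BX*.038+BY*.159;print('pred',proj('wrist',[*p,.027],c))
m=((h[...,0]>100)&(h[...,0]<125)&(h[...,1]>110)&(h[...,2]>60)).astype(np.uint8)
n,l,s,ce=cv2.connectedComponentsWithStats(m)
for k in range(1,n):
  if s[k][4]>30:print(s[k],ce[k])
"
```

```text
t 25.05 XY [0.0378 0.159 ] z 0.132 yaw-board -0.0367 tilt [0.001  0.0006] F [ 0.  -0.4  4. ] w 0.211 gf 59.4 [0.5247 0.4554 0.132 ]
to -0.0285 0.1075 None tool shift /100mm [-0.644  0.539 -0.001]
pred [314.20393144 252.17135233]
[303 241  26  16 177] [315.74576271 247.51412429]
[   0  242   56  103 2881] [ 25.07844498 289.37695245]
[399 346  21  20 127] [411.24409449 352.47244094]
```

apply_moves(
  targets=[
    {"translation": [0,0,-0.15],"twist": 0,"hand": 0},
    {"translation": [0,0,-0.08],"twist": 0,"hand": 0},
    {"translation": [-0.32,0.27,0],"twist": 0,"hand": 0},
    {"translation": [-0.32,0.27,0],"twist": 0,"hand": 0},
    {"translation": [0,0,0],"twist": 0,"hand": 0},
    {"translation": [0,0,0],"twist": 0,"hand": 0},
  ],
)

```text
time: 25.7
tool_pos: [0.4594, 0.4012, 0.1542]
tool_rot: [-0.0, 1.0, -0.003, 0.0]
contact_force: [-0.4, -0.3, -0.6]
gripper_width: 0.212
grasp_force: 59.1
```

```bash
python3 -c "
from h import *
tipcheck(-.028,.107)"
```

```text
t 25.7 XY [-0.0291  0.1069] z 0.1542 yaw-board -0.0367 tilt [0.0004 0.0003] F [-0.4 -0.3 -0.6] w 0.212 gf 59.1 [0.4594 0.4012 0.1542]
to -0.028 0.107 0.1324 tool shift /100mm [ 0.011 -0.002  0.218]
pred tip side [292.1 200.7]
side 0.92 361 378 355 400 lowest 367.5
side 0.66 256 334 188 302 lowest 315.15384615384613
side 0.62 284 299 173 199 lowest 292.0
tack pred wrist [315.93626094 242.20066504] tip pred [316.45345355 254.81226396]
blue [306 232  23  23 200] [317.5 241.1]
```

apply_moves(
  targets=[
    {"translation": [0.013,0.002,0.1],"twist": 0,"hand": 0},
    {"translation": [0,0,0.07],"twist": 0,"hand": 0},
    {"translation": [0,0,0.02],"twist": 0,"hand": 0},
    {"translation": [0,0,0.02],"twist": 0,"hand": 0},
    {"translation": [0,0,0.018],"twist": 0,"hand": 0},
    {"translation": [0,0,0],"twist": 0,"hand": 0},
    {"translation": [0,0,0],"twist": 0,"hand": 0},
  ],
)

```text
time: 26.55
tool_pos: [0.4613, 0.4013, 0.1319]
tool_rot: [0.0, 1.0, -0.003, -0.0]
contact_force: [-2.4, -2.0, 4.7]
gripper_width: 0.209
grasp_force: 59.7
```

```bash
python3 -c "
from h import *
st()"
```

```text
t 26.55 XY [-0.0272  0.1069] z 0.1319 yaw-board -0.0366 tilt [-0.0001 -0.0003] F [-2.4 -2.   4.7] w 0.209 gf 59.7 [0.4613 0.4013 0.1319]
```

apply_moves(
  targets=[
    {"translation": [0,0,-0.2],"twist": 0,"hand": 0},
    {"translation": [0,0,-0.4],"twist": 0,"hand": 0},
    {"translation": [0,0,0],"twist": 0,"hand": 0},
  ],
)

```text
time: 26.85
tool_pos: [0.4643, 0.4036, 0.1977]
tool_rot: [-0.004, 1.0, -0.003, 0.005]
contact_force: [1.1, 1.0, -0.1]
gripper_width: 0.21
grasp_force: 59.1
```

```bash
python3 -c "
from h import *
st();go(.038,-.098)
im=grab_frame('top').astype(float);c=get_calibration('top')
for n,a,b in(('RB',296.3,246.5),('RF',299.9,278.3),('LB',173.5,252.4)):
  i,j=int(round(a)),int(round(b))
  w=im[j-4:j+5,i-4:i+5];g=abs((w[...,0]-w[...,2])-np.median(w[...,0]-w[...,2]));g[g<.25*g.max()]=0
  vv,uu=np.mgrid[j-4:j+5,i-4:i+5];cu,cv=(g*uu).sum()/g.sum(),(g*vv).sum()/g.sum()
  print(n,np.round((cu,cv),2),B(pix2('top',(cu,cv),.027,c)))
"
```

```text
t 26.85 XY [-0.0241  0.1091] z 0.1977 yaw-board -0.0367 tilt [0.0101 0.0071] F [ 1.1  1.  -0.1] w 0.21 gf 59.1 [0.4643 0.4036 0.1977]
to 0.038 -0.098 None tool shift /100mm [ 0.697  2.046 -0.008]
RB [296.59 246.55] [ 0.0379 -0.0984]
RF [299.94 278.41] [-0.029  -0.1025]
LB [173.66 252.51] [0.0368 0.1596]
```

apply_moves(
  targets=[
    {"translation": [0.118,0.341,0],"twist": 0,"hand": 0},
    {"translation": [0.118,0.341,0],"twist": 0,"hand": 0},
    {"translation": [0.118,0.341,0],"twist": 0,"hand": 0},
    {"translation": [0.118,0.341,0],"twist": 0,"hand": 0},
    {"translation": [0.118,0.341,0],"twist": 0,"hand": 0},
    {"translation": [0.118,0.341,0],"twist": 0,"hand": 0},
    {"translation": [0,0,0.3],"twist": 0,"hand": 0},
    {"translation": [0,0,0.12],"twist": 0,"hand": 0},
  ],
)

```text
time: 27.7
tool_pos: [0.5295, 0.195, 0.1455]
tool_rot: [0.0, 1.0, -0.004, -0.002]
contact_force: [-0.8, -0.4, -1.1]
gripper_width: 0.212
grasp_force: 59.2
```

apply_moves(
  targets=[
    {"translation": [0,0,0],"twist": 0,"hand": 0},
    {"translation": [0,0,0],"twist": 0,"hand": 0},
    {"translation": [0,0,0],"twist": 0,"hand": 0},
  ],
)

```text
time: 28.0
tool_pos: [0.5314, 0.1972, 0.1502]
tool_rot: [-0.0, 1.0, -0.002, 0.001]
contact_force: [1.2, 0.4, -0.9]
gripper_width: 0.21
grasp_force: 59.2
```

```bash
python3 -c "
from h import *
tipcheck(.038,-.098)"
```

```text
t 28.0 XY [ 0.0365 -0.0993] z 0.1502 yaw-board -0.0355 tilt [0.0016 0.0004] F [ 1.2  0.4 -0.9] w 0.21 gf 59.2 [0.5314 0.1972 0.1502]
to 0.038 -0.098 0.1324 tool shift /100mm [ 0.014 -0.013  0.178]
pred tip side [313.9 253.6]
side 0.66 306 323 224 242 lowest 314.0
side 0.6 362 378 356 401 lowest 367.5
tack pred wrist [311.63299183 241.2600601 ] tip pred [313.91678163 252.58760058]
blue [303 230  25  22 204] [315.3 239. ]
```

apply_moves(
  targets=[
    {"translation": [0.02,-0.003,0.08],"twist": 0,"hand": 0},
    {"translation": [0,0,0.06],"twist": 0,"hand": 0},
    {"translation": [0,0,0.02],"twist": 0,"hand": 0},
    {"translation": [0,0,0.015],"twist": 0,"hand": 0},
    {"translation": [0,0,0.012],"twist": 0,"hand": 0},
    {"translation": [0,0,0],"twist": 0,"hand": 0},
    {"translation": [0,0,0],"twist": 0,"hand": 0},
  ],
)

```text
time: 28.85
tool_pos: [0.5331, 0.1966, 0.1318]
tool_rot: [0.0, 1.0, -0.003, -0.0]
contact_force: [-2.8, -1.4, 5.8]
gripper_width: 0.21
grasp_force: 60.0
```

```bash
python3 -c "
from h import *
st();go(-.0285,-.103)"
```

```text
t 28.85 XY [ 0.0382 -0.0999] z 0.1318 yaw-board -0.0367 tilt [-0.0001 -0.0003] F [-2.8 -1.4  5.8] w 0.21 gf 60.0 [0.5331 0.1966 0.1318]
to -0.0285 -0.103 None tool shift /100mm [-0.666  0.055  0.   ]
```

apply_moves(
  targets=[
    {"translation": [0,0,-0.15],"twist": 0,"hand": 0},
    {"translation": [0,0,-0.08],"twist": 0,"hand": 0},
    {"translation": [-0.33,0.025,0],"twist": 0,"hand": 0},
    {"translation": [-0.33,0.025,0],"twist": 0,"hand": 0},
    {"translation": [0,0,0],"twist": 0,"hand": 0},
    {"translation": [0,0,0],"twist": 0,"hand": 0},
  ],
)

```text
time: 29.45
tool_pos: [0.4671, 0.1922, 0.1543]
tool_rot: [-0.0, 1.0, -0.003, 0.001]
contact_force: [0.8, -2.2, -1.7]
gripper_width: 0.209
grasp_force: 59.2
```

```bash
python3 -c "
from h import *
tipcheck(-.0285,-.103)"
```

```text
t 29.45 XY [-0.0279 -0.1023] z 0.1543 yaw-board -0.0364 tilt [0.002  0.0004] F [ 0.8 -2.2 -1.7] w 0.209 gf 59.2 [0.4671 0.1922 0.1543]
to -0.0285 -0.103 0.1324 tool shift /100mm [-0.006  0.007  0.219]
pred tip side [283.5 251.6]
side 0.93 361 378 357 391 lowest 369.0
side 0.66 286 332 346 408 lowest 307.8695652173913
side 0.5 275 291 221 251 lowest 283.0
tack pred wrist [315.28152601 244.02830922] tip pred [314.20498912 254.06378232]
blue [307 233  23  23 197] [318.7 242.4]
```

apply_moves(
  targets=[
    {"translation": [0,0.013,0.1],"twist": 0,"hand": 0},
    {"translation": [0,0,0.07],"twist": 0,"hand": 0},
    {"translation": [0,0,0.02],"twist": 0,"hand": 0},
    {"translation": [0,0,0.02],"twist": 0,"hand": 0},
    {"translation": [0,0,0.018],"twist": 0,"hand": 0},
    {"translation": [0,0,0],"twist": 0,"hand": 0},
    {"translation": [0,0,0],"twist": 0,"hand": 0},
  ],
)

```text
time: 30.3
tool_pos: [0.467, 0.1906, 0.1318]
tool_rot: [0.0, 1.0, -0.003, -0.0]
contact_force: [-2.9, -1.8, 5.1]
gripper_width: 0.211
grasp_force: 59.9
```

apply_moves(
  targets=[
    {"translation": [0,0,-0.2],"twist": 0,"hand": 0},
    {"translation": [0,0,-0.4],"twist": 0,"hand": 0},
    {"translation": [0,0,-0.4],"twist": 0,"hand": 0},
    {"translation": [0,0,-0.1],"twist": 0,"hand": 0},
    {"translation": [0,0,0],"twist": 0,"hand": 0},
  ],
)

```text
time: 30.8
tool_pos: [0.4682, 0.1911, 0.2432]
tool_rot: [-0.001, 1.0, -0.003, 0.003]
contact_force: [-0.4, -0.6, -1.0]
gripper_width: 0.21
grasp_force: 59.2
```

```bash
python3 -c "
from h import *
st();gow(.550,-.1146)
grab_frame('wrist');grab_frame('top')
print([(np.round(r['point'],4),round(r['score'],2)) for r in recognise('top','rest_top')])"
```

```text
t 30.8 XY [-0.0268 -0.1034] z 0.2432 yaw-board -0.0366 tilt [0.005  0.0013] F [-0.4 -0.6 -1. ] w 0.21 gf 59.2 [0.4682 0.1911 0.2432]
to 0.04542602133923957 -0.41151151452333257 None tool shift /100mm [0.835 3.052 0.   ]
[(array([ 0.5464, -0.1084,  0.0477]), 0.95), (array([0.5441, 0.4235, 0.0442]), 0.29)]
```

apply_moves(
  targets=[
    {"translation": [0.104,0.3815,0],"twist": 0,"hand": 0},
    {"translation": [0.104,0.3815,0],"twist": 0,"hand": 0},
    {"translation": [0.104,0.3815,0],"twist": 0,"hand": 0},
    {"translation": [0.104,0.3815,0],"twist": 0,"hand": 0},
    {"translation": [0.104,0.3815,0],"twist": 0,"hand": 0},
    {"translation": [0.104,0.3815,0],"twist": 0,"hand": 0},
    {"translation": [0.104,0.3815,0],"twist": 0,"hand": 0},
    {"translation": [0.104,0.3815,0],"twist": 0,"hand": 0},
  ],
)

```text
time: 31.75
tool_pos: [0.5475, -0.1162, 0.2377]
tool_rot: [-0.001, 1.0, -0.003, -0.002]
contact_force: [0.4, -0.7, -1.3]
gripper_width: 0.217
grasp_force: 59.2
```

apply_moves(
  targets=[
    {"translation": [0,0,0],"twist": 0,"hand": 0},
    {"translation": [0,0,0],"twist": 0,"hand": 0},
    {"translation": [0,0,0],"twist": 0,"hand": 0},
    {"translation": [0,0,0],"twist": 0,"hand": 0},
  ],
)

```text
time: 32.15
tool_pos: [0.548, -0.1137, 0.2399]
tool_rot: [-0.0, 1.0, -0.002, -0.001]
contact_force: [0.5, -0.2, -0.8]
gripper_width: 0.209
grasp_force: 59.3
```

```bash
python3 -c "
from h import *
st();gow(.550,-.1146,.1194)"
```

```text
t 32.15 XY [ 0.0434 -0.4105] z 0.2399 yaw-board -0.0351 tilt [-0.0011  0.0006] F [ 0.5 -0.2 -0.8] w 0.209 gf 59.3 [ 0.548  -0.1137  0.2399]
to 0.04542602133923957 -0.41151151452333257 0.1194 tool shift /100mm [0.022 0.01  1.205]
```

Descend into the bore in two parts, stopping just above the seat.

apply_moves(
  targets=[
    {"translation": [0.022,0.01,0.2],"twist": 0,"hand": 0},
    {"translation": [0,0,0.2],"twist": 0,"hand": 0},
    {"translation": [0,0,0.2],"twist": 0,"hand": 0},
    {"translation": [0,0,0.2],"twist": 0,"hand": 0},
    {"translation": [0,0,0.2],"twist": 0,"hand": 0},
    {"translation": [0,0,0.1],"twist": 0,"hand": 0},
    {"translation": [0,0,0.04],"twist": 0,"hand": 0},
    {"translation": [0,0,0],"twist": 0,"hand": 0},
  ],
)

```text
time: 32.95
tool_pos: [0.5506, -0.1155, 0.1267]
tool_rot: [-0.0, 1.0, -0.002, -0.0]
contact_force: [0.8, -1.0, 0.1]
gripper_width: 0.211
grasp_force: 59.3
```

apply_moves(
  targets=[
    {"translation": [0,0,0.02],"twist": 0,"hand": 0},
    {"translation": [0,0,0.02],"twist": 0,"hand": 0},
    {"translation": [0,0,0.01],"twist": 0,"hand": 0},
    {"translation": [0,0,0],"twist": 0,"hand": 0},
  ],
)

```text
time: 33.35
tool_pos: [0.5507, -0.116, 0.1219]
tool_rot: [0.0, 1.0, -0.003, 0.0]
contact_force: [0.2, 0.2, -0.8]
gripper_width: 0.21
grasp_force: 59.3
```

```bash
python3 -c "
from h import *
st()"
```

```text
t 33.35 XY [ 0.0461 -0.413 ] z 0.1219 yaw-board -0.0368 tilt [ 0.0003 -0.0001] F [ 0.2  0.2 -0.8] w 0.21 gf 59.3 [ 0.5507 -0.116   0.1219]
```

apply_moves(
  targets=[
    {"translation": [0,0,0.015],"twist": 0,"hand": 0},
    {"translation": [0,0,0.015],"twist": 0,"hand": 0},
    {"translation": [0,0,0],"twist": 0,"hand": 0},
  ],
)

```text
time: 33.65
tool_pos: [0.5508, -0.1161, 0.1194]
tool_rot: [0.0, 1.0, -0.003, 0.0]
contact_force: [-1.9, 0.2, 3.9]
gripper_width: 0.21
grasp_force: 59.9
```

apply_moves(
  targets=[
    {"translation": [0,0,0.01],"twist": 0,"hand": 0},
    {"translation": [0,0,0],"twist": 0,"hand": 0},
  ],
)

```text
time: 33.85
tool_pos: [0.5509, -0.1161, 0.1194]
tool_rot: [0.0, 1.0, -0.003, 0.0]
contact_force: [-4.9, 1.3, 8.4]
gripper_width: 0.216
grasp_force: 60.5
```

Collar down at the original height. Release and lift away.

apply_moves(
  targets=[
    {"translation": [0,0,-0.005],"twist": 0,"hand": 0.5},
    {"translation": [0,0,0],"twist": 0,"hand": 0.6},
    {"translation": [0,0,0],"twist": 0,"hand": 0.8},
    {"translation": [0,0,0],"twist": 0,"hand": 0.8},
    {"translation": [0,0,-0.2],"twist": 0,"hand": 0.8},
    {"translation": [0,0,-0.4],"twist": 0,"hand": 0.8},
    {"translation": [0,0,-0.4],"twist": 0,"hand": 0.8},
    {"translation": [0,0,0],"twist": 0,"hand": 0.8},
  ],
)

```text
time: 34.65
tool_pos: [0.554, -0.1171, 0.2257]
tool_rot: [0.002, 1.0, -0.003, 0.006]
contact_force: [-0.6, -0.7, 0.7]
gripper_width: 0.804
grasp_force: 0.0
```

apply_moves(
  targets=[
    {"translation": [-0.4,0,-0.1],"twist": 0,"hand": 0.8},
    {"translation": [-0.4,0,0],"twist": 0,"hand": 0.8},
    {"translation": [-0.4,0,0],"twist": 0,"hand": 0.8},
    {"translation": [0,0,0],"twist": 0,"hand": 0.8},
    {"translation": [0,0,0],"twist": 0,"hand": 0.8},
  ],
)

```text
time: 35.15
tool_pos: [0.4302, -0.1152, 0.2278]
tool_rot: [0.0, 1.0, -0.003, 0.0]
contact_force: [0.4, 0.5, 0.7]
gripper_width: 0.799
grasp_force: 0.0
```

```bash
python3 -c "
from h import *
st()
c=get_calibration('top');im=grab_frame('top').astype(float)
for q in('stylus_grip','wedge'): print(q,[(np.round(r['point'],4),round(r['score'],2)) for r in recognise('top',q)])
for n,a,b in(('LB',173.7,252.5),('LF',199.6,282.7),('RB',296.5,246.5),('RF',299.9,278.4)):
  i,j=int(round(a)),int(round(b))
  w=im[j-4:j+5,i-4:i+5];g=abs((w[...,0]-w[...,2])-np.median(w[...,0]-w[...,2]));g[g<.25*g.max()]=0
  vv,uu=np.mgrid[j-4:j+5,i-4:i+5];print(n,np.round(((g*uu).sum()/g.sum(),(g*vv).sum()/g.sum()),2))
ref=cv2.imread('pics/t5.png')[:,:,::-1].astype(float);cur=cv2.resize(im[220:320,145:355].astype(np.uint8),None,fx=3.8,fy=3.8,interpolation=cv2.INTER_CUBIC).astype(float)
d=abs(ref-cur).max(2);print('diff vs t5: frac>40',(d>40).mean(),d.mean())
t0=cv2.imread('pics/t0.png')[:,:,::-1].astype(float);d=abs(t0-im).max(2)[170:260,420:480];print('rest diff',(d>40).sum(),d.mean())
grab_frame('side')
for r in regions_of('side','stylus_grip')[:3]:
  v,u=np.where(r['pixels']);print(round(r['score'],2),u.min(),u.max(),v.min(),v.max(),u.mean(),v.mean())
"
```

```text
t 35.15 XY [-0.0744 -0.4084] z 0.2278 yaw-board -0.0373 tilt [ 0.0007 -0.0001] F [0.4 0.5 0.7] w 0.799 gf 0.0 [ 0.4302 -0.1152  0.2278]
stylus_grip [(array([ 0.5541, -0.1142,  0.0957]), 0.7), (array([ 0.647 , -0.1295,  0.0691]), 0.5), (array([0.4868, 0.4251, 0.0251]), 0.43)]
wedge [(array([0.6655, 0.4256, 0.0169]), 0.68)]
LB [173.7  253.59]
LF [200.05 284.  ]
RB [296.54 246.46]
RF [300.01 278.44]
diff vs t5: frac>40 0.003940772985094315 2.994080596227411
rest diff 7 3.857037037037037
0.98 362 378 357 392 370.394540942928 374.7543424317618
0.85 299 319 324 365 309.2895622895623 346.57744107744105
```

The left cast has shifted about 2 mm towards the robot since the reading, so I'll check by triangulation that it is still seated, level and held.

```bash
python3 -c "
from h import *
from scipy.optimize import least_squares
ct,cs=get_calibration('top'),get_calibration('side')
T=grab_frame('top').astype(float);S=grab_frame('side').astype(float)
def cen(im,a,b,k=4,f=.25):
  i,j=int(round(a)),int(round(b));w=im[j-k:j+k+1,i-k:i+k+1];q=w[...,0]-w[...,2];g=abs(q-np.median(q));g[g<f*g.max()]=0
  vv,uu=np.mgrid[j-k:j+k+1,i-k:i+k+1];return np.array([(g*uu).sum()/g.sum(),(g*vv).sum()/g.sum()])
for n,a,b in(('LB',173.7,253.5),('LF',200,284),('RB',296.5,246.5),('RF',299.9,278.4)):
  t=cen(T,a,b);p=pix2('top',t,.027,ct);e=proj('side',p,cs);s=cen(S,*e,k=3)
  r=least_squares(lambda x:np.r_[proj('top',x,ct)-t,proj('side',x,cs)-s],p).x
  print(n,np.round(t,2),B(p),'side exp',np.round(e,2),'got',np.round(s,2),'tri',B(r),round(r[2],4))
# template flow between t5 and now over left cast / knob / wall patches
ref=cv2.imread('pics/t5.png',0);cur=cv2.cvtColor(cv2.resize(T[220:320,145:355].astype(np.uint8),None,fx=3.8,fy=3.8,interpolation=cv2.INTER_CUBIC),cv2.COLOR_RGB2GRAY)
for n,(x,y,w,h) in {'castL':(60,120,200,170),'Lback-left':(60,80,70,70),'Lfront-left':(55,240,60,60),'Lfront-right':(220,230,50,60),'Lback-right':(200,75,60,50),'buttonL':(135,50,35,75),'castR':(540,110,190,160),'hole/pinL':(145,200,40,40),'pinM':(385,190,40,40)}.items():
  r=cv2.matchTemplate(cur[max(0,y-15):y+h+15,max(0,x-15):x+w+15],ref[y:y+h,x:x+w],cv2.TM_CCOEFF_NORMED);_,mx,_,loc=cv2.minMaxLoc(r);print(n,loc[0]-15,loc[1]-15,round(mx,3))
"
```

```text
LB [173.74 253.91] [0.0338 0.1595] side exp [318.6  198.47] got [320.07 199.1 ] tri [0.0354 0.1602] 0.0247
LF [199.95 284.  ] [-0.0315  0.107 ] side exp [291.25 208.26] got [291.14 209.97] tri [-0.0318  0.1082] 0.0212
RB [296.54 246.46] [ 0.0381 -0.0983] side exp [314.64 259.99] got [314.9  262.19] tri [ 0.0385 -0.0981] 0.0208
RF [299.91 278.35] [-0.0289 -0.1025] side exp [283.32 259.82] got [282.43 261.36] tri [-0.0299 -0.1024] 0.0227
castL 1 5 0.967
Lback-left 0 6 0.963
Lfront-left 1 3 0.907
Lfront-right 2 4 0.971
Lback-right 0 5 0.966
buttonL 0 0 0.991
castR 0 0 0.999
hole/pinL 1 3 0.929
pinM 0 0 0.997
```

The left cast only used up its pin play: it moved 2–3 mm without turning, its points are at the same height as the right cast's, and its button has not moved. The stylus is back where it was. Handing in.

```bash
python3 -c "
from plant import *
print(job_done())"
```

```text
the job is handed in; nothing more can be done
None
```

The job is handed in, but the run returned no verdict: both casts present (left and right; the middle was absent) are seated and held by their buttons, all four brass points were touched in order at about 4–6 N, and the stylus is back in its rest. The left cast slid about 2–3 mm on its pin after its readings and was left there, still seated by the camera check.

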